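# Push the brake drum and the carton home against their stops on the parts stall

## Robot

A 6-joint arm with a two-finger parallel gripper is mounted at the origin on the work surface. World frame = base frame: x ahead of the robot, y to its left, z up, the work surface at z = 0. Lengths are in mm, angles in rad, forces in N, time in s.
With the tool pointing down it reaches from about 350 to 975 mm from the base axis. Payload 7.1 kg.
Tool frame: the origin (TCP) lies on the centre line of the jaws, within the pads' length; the fingertips stand 8 mm ahead of it and the grasp point (between the pads) lies 11 mm behind it; z points along the fingers, x is the direction in which the jaws open and shut, and the axes are right-handed (so a half turn about z gives the same grasp; the last joint's range is limited). The gripper opens to 88 mm and grips with 3 to 60 N. Pads are 20 mm wide; open, the fingers measure 115 mm over their backs; the gripper's body (75 mm by 178 mm) begins 61 mm behind the grasp point.
Start: joints at [-0.019, 0.423, 1.63, -0, 1.089, -0.019], TCP at [624.984, 0.026, 230.675] pointing down, gripper open.
Joint ranges: [-3, 3], [-0.9, 2.11], [0.09, 2.58], [-1.31, 4.45], [0.11, 2.69], [-2.54, 2.54]. Speed limits (rad/s): [2.39, 2.39, 3.01, 3.14, 3.14, 3.14].

## Interface

Orientations are given as a rotation vector (axis times angle).
In Python, from workcell import ctrl gives the robot as it stands.
- The arm moves only by the shell command python3 -m handwheel 'ROWS'. ROWS is JSON, a list of rows, each a list of 3 entries, a list of its own where there are three numbers: the turn, a rotation vector about the tool's x, y, z in rad, then the shift along the tool's x, y, z in mm, then the opening, from 0 (shut) to 1 (fully open). In form: [[[ax, ay, az], [tx, ty, tz], jaw], ...]. A call has exactly 10 rows; each row shifts and turns the pose as measured when the row begins, along the tool's axes as they then stand; what a row does not reach is not made up. A row lasts 1/12 s, in which the tool goes at most 41.7 mm and 7.16 degrees, less where a joint would pass 70% of its speed; a pose out of reach is approached as far as the arm can. A call with a gripper value outside its range is refused whole. The fingers move at their own pace and stop on an object; the grip force is fixed at half the most. Time passes only in rows, so rows that do not move let the fingers close, or fill a call up. It gives the time, the measured TCP pose, the force and the opening at its end, in the units of the state.
- ctrl.get_obs(): the state, without advancing time (a new reading comes with each control period).
- ctrl.get_image(name): name is "scene" or "side" or "wrist"; returns a dict with "pixels" (420x560x3 uint8, red, green, blue), "camera_matrix" (3x3 intrinsics, pixels), "dist" ([k1, k2, p1, p2, k3] as OpenCV has them; the pictures are not rectified), "rvec" (rotation vector, rad) and "tvec" (3), from world to camera coordinates, as OpenCV has them. Camera axes: x right, y down, z forward; pixel columns grow to the right and rows downward; lengths in mm; the calibration is good to about 2 mm. A picture is of the moment at which its call begins. There is no depth.
- ctrl.close_job(): hands the job in, once; it reports no verdict.
Trained networks look in a picture, given as the dict that the camera call returned (one of the last four; its "shot" number tells which), for a name from the list of things; names that differ only in an ending like _2 or _b are one class to them, and where a whole thing is asked for, a point or a joint stands for the part that bears it (a point fixed in the world has none). Each returns a list of dicts, best first, with "score" (0 to 1); they miss things now and then, are a little off and sometimes report something else, mostly with a low value. They report only what shows in the picture. A call takes as long as a camera call. They do not tell look-alikes from the thing itself.
- ctrl.look_for(picture, query): "position" ([x, y, z] in mm, in the coordinates of the camera as it stood for that picture, good to about 4 mm: the middle of the surface that is visible of it).
- ctrl.spot_point(picture, query): "position" ([x, y, z] in mm, in the coordinates of the camera as it stood for that picture, good to about 4 mm: a listed point, or the origin of a listed thing).
The state is a dict: "t": time; "qpos": joint angles; "qvel": joint speeds; "joint_torque": joint torques, N m; "ee_pos": TCP position; "orientation": TCP orientation; "ft_force": force on the tool from outside, world axes, zero at the start; "moment": the same for the moment, N m; "width": finger opening in mm.
Only numpy, scipy, OpenCV 4.12 (cv2) and the standard library are available. Lean on these libraries where they do the work, as an engineer would, in place of code of your own. Each camera call takes 0.05 s, during which the arm holds its last target.

## Task

Set out the front of the parts stall by pushing only, never lifting or tipping anything: slide the loose brake drum along the table into the V of wooden battens until its rim rests against both of them, and slide the closed cardboard carton into the L-shaped corner stop until it sits square, flush against both the back batten and the side batten. Leave the other parts on the table where they are.

Things in the scene. Friction and masses are not known exactly. Their poses are not given: they have to be found in the camera images.
- drum: the brake drum to push: dark grey cast-iron disc with six slots and a bright hub on top lying flat, 104 mm diameter, 45 mm tall, about 0.7 kg; origin at the centre of its underside, own z up
- carton: the closed cardboard carton to push: 90 mm along its own x, 130 mm along its own y, 55 mm tall, about 0.5 kg, pale tape over the top along x and a white label; origin at the centre of its underside. At the start its x axis points within 0.3 rad of the corner stop's x axis
- vee_stop: the V stop: two light-wood battens, 100 mm long, 18 mm thick, 30 mm high, screwed to the table at right angles as a V that opens towards its own -x (roughly towards the robot). Origin on the table at the spot where the drum's centre lies when its rim touches both battens: the inner faces stand 52 mm from it, towards +45 and -45 degrees from its own +x. The point of the V reaches about 100 mm beyond the origin
- corner_stop: the corner stop: two light-wood battens 20 mm thick and 30 mm high screwed to the table as an L. Origin on the table at the spot where the carton's centre lies when it is home. The long back batten stands across its own +x side: inner face at x = +45 mm, running from y = -120 to +85 mm. The short side batten stands on its own +y side: inner face at y = +65 mm, running from x = -30 to +45 mm. The -x (roughly towards the robot) and -y sides are open
- piston: bystander, loose, to be left alone: aluminium engine piston standing upright, 48 mm diameter, 50 mm tall; origin at its underside's centre
- sprocket: bystander, loose, to be left alone: flat dark steel toothed sprocket, 82 mm across, 8 mm thick, lying flat; origin at its underside's centre
- grip: bystander, loose, to be left alone: olive rubber handlebar grip lying flat, 118 mm long (its own x), 30 mm thick; origin at its underside's centre
- carburettor: bystander, loose, to be left alone: small upright aluminium carburettor with a brass cap and a dark side stub, 34 x 62 mm, 54 mm tall; origin at its underside's centre
- canister: bystander, loose, to be left alone: grey plastic canister with red cap, 70 x 120 mm, 177 mm tall; origin at its underside's centre
- spanner: bystander, loose, to be left alone: steel spanner lying flat, 180 mm long
There are look-alikes about, which are no part of the job. What is meant by the drum is not purple, and is the smaller of those in its own colour.

How it is judged:
By the outcome, as a careful person would: the job done as asked, in the order asked, and still so for the second after the job is handed in, with the robot touching nothing.
It also fails if it takes over 64 s, if anything falls off the work surface, if the arm or the gripper's body presses on something with over 40 N, if the wrist force passes 120 N, or if a joint passes its speed limit or range.

## Working session

There is one attempt and no reset: what is moved stays moved. The work goes in short steps, Python scripts to look and compute and a shell command to move; the robot and the scene stay as the last step left them, time stands still between calls to the robot, and variables do not carry over. Pictures are saved under pics/ and viewed, and the job is handed in when it is done.

```bash
ls; mkdir -p pics; cat > h.py <<'E'
import numpy as np, cv2
from workcell import ctrl
def w2c(p,im):
    R=cv2.Rodrigues(np.array(im["rvec"],float))[0]; return R,np.array(im["tvec"],float).ravel()
def c2w(p,im):
    R,t=w2c(None,im); return R.T@(np.array(p)-t)
def pix2w(uv,z,im):
    K=np.array(im["camera_matrix"],float); d=np.array(im["dist"],float)
    q=cv2.undistortPoints(np.array([[uv]],float),K,d)[0,0]
    R,t=w2c(None,im); o=-R.T@t; r=R.T@np.array([q[0],q[1],1]); return o+r*(z-o[2])/r[2]
def proj(P,im):
    return cv2.projectPoints(np.array(P,float).reshape(-1,3),np.array(im["rvec"],float),np.array(im["tvec"],float),np.array(im["camera_matrix"],float),np.array(im["dist"],float))[0][:,0]
def save(im,n,s=1.4,a=None):
    x=a if a is not None else im["pixels"]
    cv2.imwrite(n,cv2.resize(x[:,:,::-1],None,fx=s,fy=s,interpolation=cv2.INTER_CUBIC))
E
python3 - <<'E'
from h import *
for n in ["scene","side"]:
    im=ctrl.get_image(n); save(im,f"pics/{n}0.png")
    print(n,"cam at",c2w([0,0,0],im).round())
    for q in ["drum","carton","vee_stop","corner_stop","piston","sprocket","grip","carburettor","canister","spanner"]:
        for f in ("spot_point",) if q!="drum" else ("spot_point","look_for"):
            for r in getattr(ctrl,f)(im,q)[:4]:
                w=c2w(r["position"],im); print(q,f,round(r["score"],2),w.round(),proj([w],im)[0].round())
print(ctrl.get_obs())
E
```

```text
pics
scene cam at [1264. -452.  620.]
drum spot_point 0.75 [ 467. -200.   -0.] [204. 248.]
drum spot_point 0.61 [ 260. -290.    4.] [145. 219.]
drum spot_point 0.61 [371. -47.   2.] [241. 212.]
drum look_for 0.79 [ 491. -211.   46.] [202. 239.]
drum look_for 0.66 [ 301. -296.   65.] [143. 207.]
drum look_for 0.63 [401. -58.  44.] [242. 205.]
carton spot_point 0.6 [489. 145.   2.] [321. 211.]
carton spot_point 0.34 [ 464. -200.    2.] [204. 246.]
vee_stop spot_point 0.66 [ 617. -180.   -0.] [238. 279.]
corner_stop spot_point 0.76 [628. 180.   2.] [363. 231.]
piston spot_point 0.93 [ 455. -305.    2.] [162. 259.]
sprocket spot_point 0.83 [ 618. -324.   -2.] [177. 304.]
grip spot_point 0.73 [535. 306.   2.] [374. 202.]
carburettor spot_point 0.7 [745. 180.   2.] [395. 254.]
canister spot_point 0.6 [656. 478.   1.] [447. 204.]
spanner spot_point 0.74 [ 437. -494.    1.] [ 78. 283.]
side cam at [-104. -845.  665.]
drum spot_point 0.94 [ 468. -207.    3.] [321. 264.]
drum spot_point 0.89 [ 259. -287.    0.] [266. 321.]
drum spot_point 0.7 [371. -49.  -0.] [251. 247.]
drum look_for 0.77 [35
[... 742 characters left out ...]
int 0.7 [ 438. -496.    0.] [402. 346.]
{'t': 1.2, 'qpos': array([-1.90282528e-02,  4.23137118e-01,  1.62986960e+00, -1.53054939e-05,
        1.08858536e+00, -1.89711926e-02]), 'qvel': array([-0.00033076, -0.00022187,  0.00131744, -0.00025538, -0.00015151,
       -0.00190294]), 'joint_torque': array([ 4.48435476e-04, -5.44589281e+01, -2.74044567e+01,  6.44264300e-02,
        1.69694965e-02, -5.86988037e-06]), 'ee_pos': array([6.25003253e+02, 3.90811371e-03, 2.30663834e+02]), 'orientation': array([ 3.14157908e+00, -7.84804267e-05,  5.04746780e-07]), 'ft_force': array([-0.31350615,  0.21655476,  0.89134836]), 'moment': array([ 0.01935682,  0.0074873 , -0.00847448]), 'width': 87.57902396059346}
```

View pics/scene0.png

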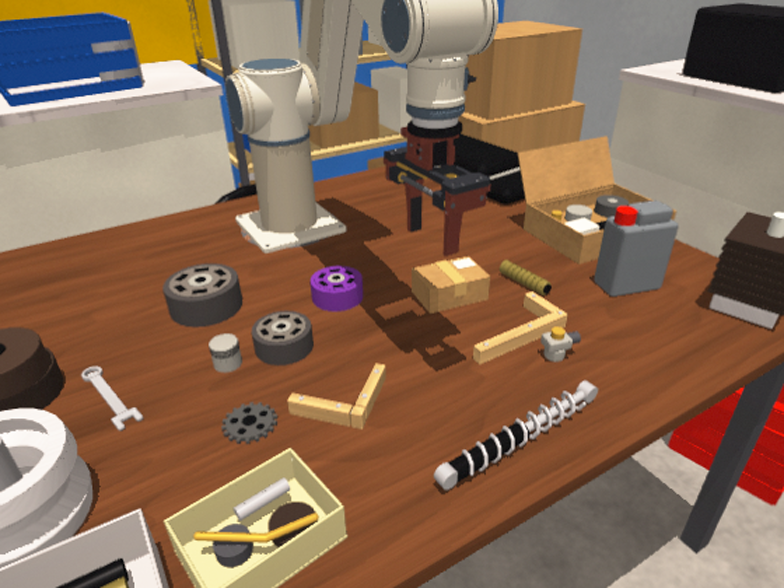

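View pics/side0.png

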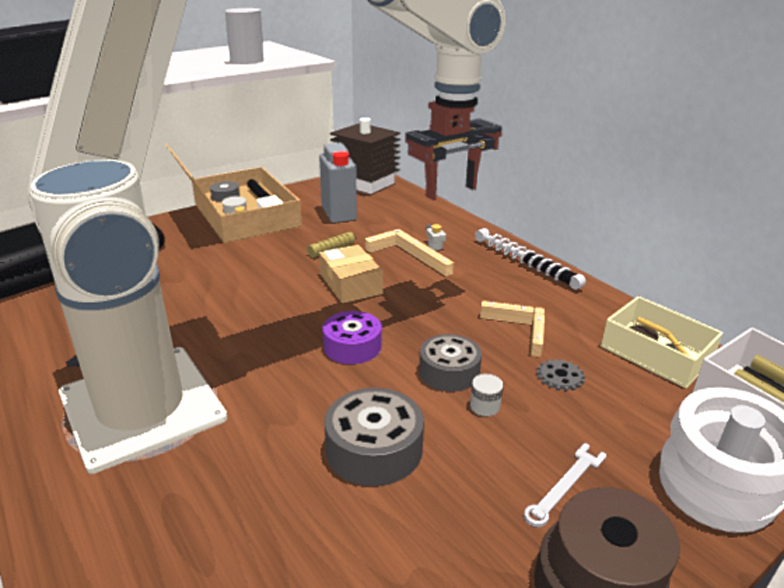

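Candidates for "drum" (pixels in the 1.4x scene picture): big grey at (203,292), purple at (336,287), small grey at (283,335). The small grey is not purple and is the smaller of the two greys, so I choose it. I'll check it in a close crop, together with the stops.

```bash
python3 - <<'E'
from h import *
for n,bx in [("scene",[(95,175,170,120),(270,170,150,110)]),("side",[(225,200,200,130),(215,145,160,110)])]:
    im=ctrl.get_image(n)
    for i,(x,y,w,h) in enumerate(bx):
        s=min(800/w,600/h); s=4 if s<4.9 else 5
        s=min(s,800/w,600/h)
        a=im["pixels"][y:y+h,x:x+w]; a=cv2.resize(a,None,fx=s,fy=s,interpolation=cv2.INTER_CUBIC)[:,:,::-1].copy()
        for k in range(0,w,10): cv2.putText(a,str(x+k),(int(k*s),8),0,.3,(255,255,255)); cv2.line(a,(int(k*s),10),(int(k*s),14),(255,255,255))
        for k in range(0,h,10): cv2.putText(a,str(y+k),(0,int(k*s)+4),0,.3,(255,255,255)); cv2.line(a,(20,int(k*s)),(24,int(k*s)),(255,255,255))
        cv2.imwrite(f"pics/crop_{n}{i}.png",a); print(n,i,s)
E
```

```text
scene 0 4
scene 1 5
side 0 4
side 1 5
```

View pics/crop_scene0.png

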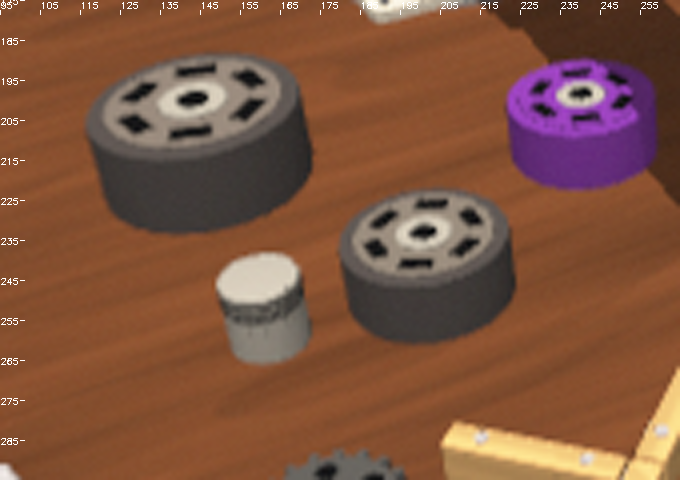

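View pics/crop_scene1.png

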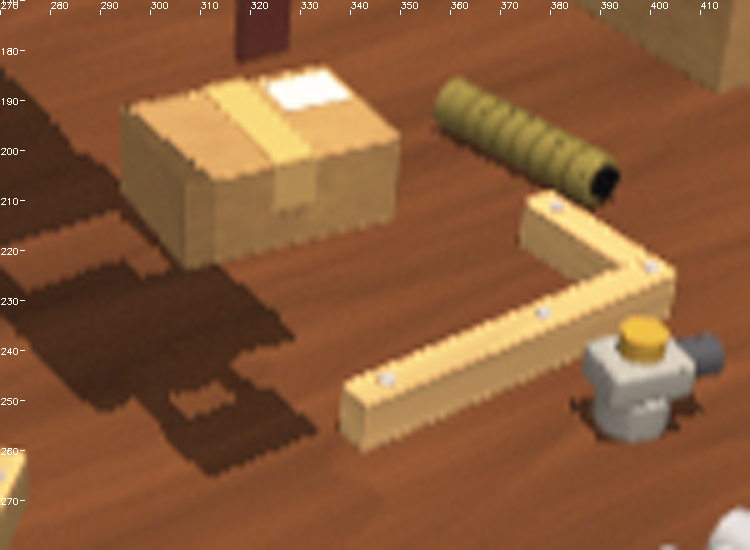

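View pics/crop_side0.png

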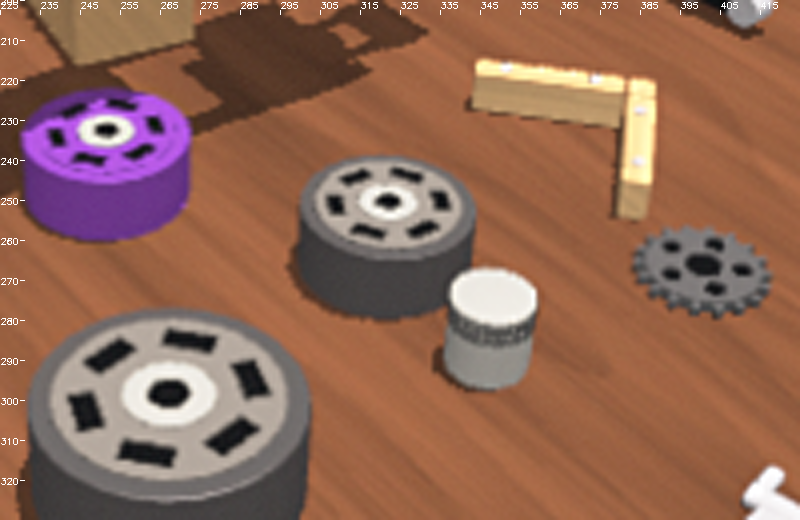

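View pics/crop_side1.png

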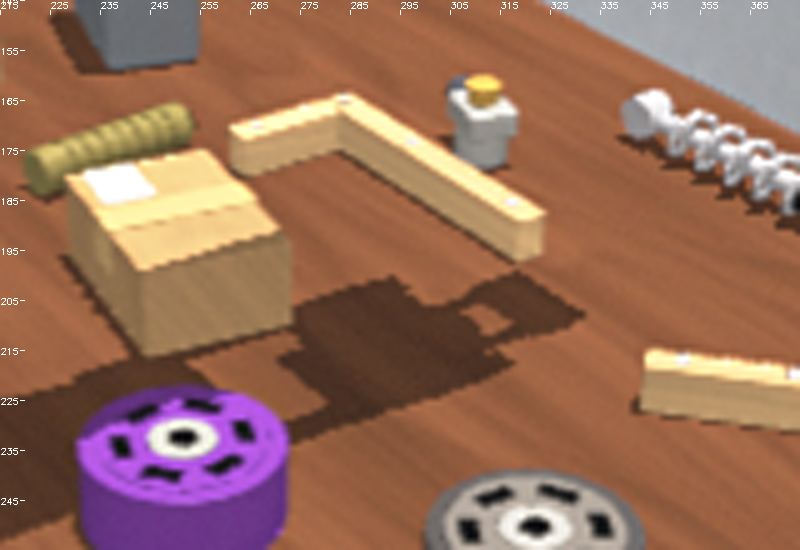

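```bash
cat > fit.py <<'E'
from h import *
from scipy.optimize import least_squares
ims={n:ctrl.get_image(n) for n in("scene","side")}
def T(p,P):
    c,s=np.cos(p[2]),np.sin(p[2]); P=np.array(P,float); return np.c_[p[0]+c*P[:,0]-s*P[:,1],p[1]+s*P[:,0]+c*P[:,1],P[:,2]]
def fit(obs,p0):
    def f(p):
        return np.concatenate([(proj(T(p,[o[0] for o in obs[n]]),ims[n])-np.array([o[1] for o in obs[n]])).ravel() for n in obs])
    r=least_squares(f,p0,loss="soft_l1"); return r.x,f(r.x)
sc=lambda x,y:(270+x/5,170+y/5)
sd=lambda x,y:(215+x/5,145+y/5)
corner={"scene":[((45,-120,30),sc(343,381)),((65,-120,30),sc(364,394)),((65,-120,0),sc(364,451)),((65,85,30),sc(674,270)),((65,85,0),sc(672,315)),((-30,65,30),sc(524,205)),((-30,85,30),sc(553,190)),((-30,65,0),sc(520,243))],
"side":[((-30,85,30),sd(230,127)),((-30,65,30),sd(248,140)),((-30,65,0),sd(250,177)),((45,65,30),sd(340,120)),((45,-120,30),sd(518,230)),((65,-120,30),sd(545,212)),((45,-120,0),sd(518,260)),((65,-120,0),sd(542,250))]}
carton={"scene":[((45,-65,55),sc(187,182)),((45,-65,0),sc(190,268)),((-45,-65,55),sc(124,108)),((45,65,55),sc(400,135)),((-45,65,55),sc(325,68)),((45,65,0),sc(395,217)),((-45,-65,0),sc(122,202))],
"side":[((-45,-65,55),sd(135,270)),((-45,-65,0),sd(145,355)),((45,-65,55),sd(290,235)),((45,-65,0),sd(292,322)),((-45,65,55),sd(67,180)),((45,65,55),sd(207,150))]}
res={}
for n,o,p0 in [("corner",corner,(628,178,0)),("carton",carton,(489,145,0))]:
    p,r=fit(o,p0); res[n]=p; print(n,p.round(3),"rms px",r.std().round(2),abs(r).max().round(2))
# vee: lines
e=lambda x,y:(225+x/4,200+y/4)
from itertools import chain
im=ims["side"]
L=[(pix2w(e(*q),30,im)[:2],1) for q in[(480,77),(550,85),(615,94)]]+[(pix2w(e(*q),0,im)[:2],1) for q in[(476,108),(545,117)]]
M=[(pix2w(e(*q),30,im)[:2],-1) for q in[(627,100),(622,140),(618,180)]]
def f(p): return [np.dot(q-p[:2],[np.cos(p[2]+s*np.pi/4),np.sin(p[2]+s*np.pi/4)])-52 for q,s in L+M]
r=least_squares(f,(618,-181,0)); print("vee side",r.x,np.round(r.fun,1)); 
# overlays
for n,im in ims.items():
    a=im["pixels"].copy(); a=cv2.resize(a,None,fx=4,fy=4,interpolation=cv2.INTER_CUBIC)
    def pl(p,P,col):
        q=(proj(T(p,P),im)*4+1.5).astype(int); cv2.polylines(a,[q],True,col,1)
    p=res["carton"]; 
    for z in(0,55): pl(p,[(45,65,z),(-45,65,z),(-45,-65,z),(45,-65,z)],(0,255,0))
    p=res["corner"]
    for z in(0,30): pl(p,[(45,-120,z),(65,-120,z),(65,85,z),(-30,85,z),(-30,65,z),(45,65,z)],(0,255,255))
    p=r.x; k=2**.5
    i,o=52*k,70*k; d=100/k
    for z in(0,30):
        pl(p,[(i,0,z),(i-d,d,z)],(255,0,0));pl(p,[(i,0,z),(i-d,-d,z)],(255,0,0)); pl(p,[(o,0,z),(o-d,d,z)],(255,0,255));pl(p,[(o,0,z),(o-d,-d,z)],(255,0,255))
    pl((467,-203,0),[(52*np.cos(t),52*np.sin(t),45) for t in np.linspace(0,6.28,40)],(0,255,0))
    pl((467,-203,0),[(52*np.cos(t),52*np.sin(t),0) for t in np.linspace(0,6.28,40)],(0,255,0))
    x0,y0=(170,175) if n=="scene" else (225,150)
    cv2.imwrite(f"pics/ov_{n}.png",cv2.resize(a[y0*4:(y0+150)*4,x0*4:(x0+(240 if n=="scene" else 180))*4,::-1],None,fx=.83,fy=.83))
E
python3 fit.py
```

```text
corner [ 6.30479e+02  1.77604e+02 -1.00000e-03] rms px 1.15 3.12
carton [ 4.89015e+02  1.46785e+02 -1.74000e-01] rms px 0.9 2.15
vee side [ 6.16560291e+02 -1.84284330e+02 -8.06538988e-02] [-4.6 -2.1 -1.6  3.5  4.9 -0.2 -0.2  0.4]
```

View pics/ov_scene.png

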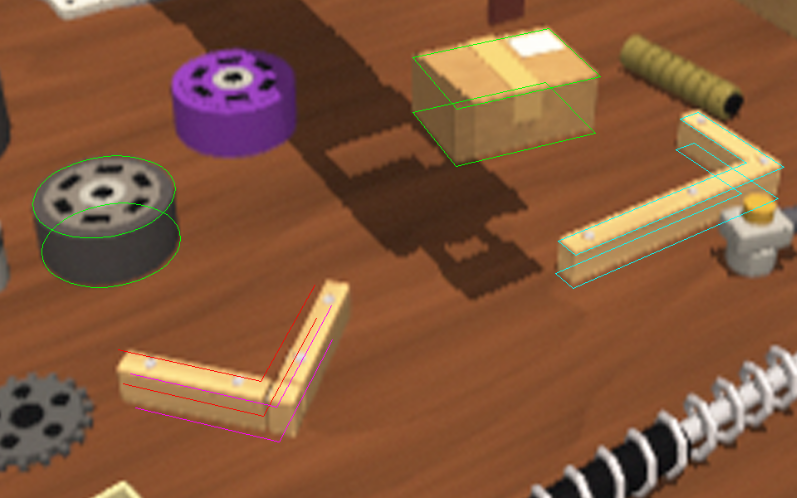

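View pics/ov_side.png

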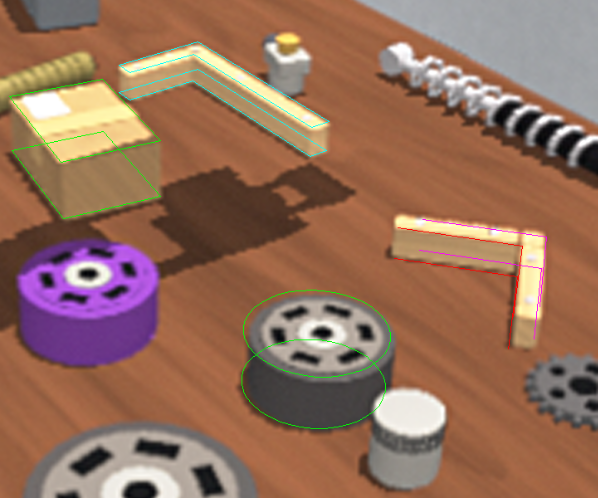

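```bash
cat > vee.py <<'E'
from h import *
from scipy.optimize import least_squares
sc=lambda x,y:(170+x/3.32,175+y/3.32); sd=lambda x,y:(225+x/3.32,150+y/3.32)
A=ctrl.get_image("scene");B=ctrl.get_image("side")
def W(f,im,*q): return [pix2w(f(*u),30,im)[:2] for u in q]
S=[("sc+",W(sc,A,(328,281),(300,328),(272,375)),1),("sc-",W(sc,A,(125,352),(195,367),(262,381)),-1),("sd+",W(sd,B,(396,230),(455,238),(515,245)),1),("sd-",W(sd,B,(519,262),(517,290),(515,318)),-1)]
for n,P,s in S: print(n,np.round(P,1).tolist())
def f(p): return [np.dot(q-p[:2],[np.cos(p[2]+s*np.pi/4),np.sin(p[2]+s*np.pi/4)])-52 for n,P,s in S for q in P]
r=least_squares(f,(618,-181,0)); print(r.x,np.round(r.fun,1))
for im,c,f2 in((A,[(34,195),(105,156),(176,197),(105,237)],sc),(B,[(247,333),(320,292),(395,333),(320,375)],sd)):
    P=np.array([pix2w(f2(*u),45,im)[:2] for u in c]); print("drum", P.round(),((P[0]+P[2])/2).round(),P.mean(0).round())
E
python3 vee.py
```

```text
sc+ [[627.7, -104.5], [660.1, -144.6], [689.7, -181.3]]
sc- [[619.8, -251.8], [656.9, -219.5], [691.1, -189.2]]
sd+ [[621.2, -117.7], [652.5, -153.3], [685.2, -188.0]]
sd- [[669.9, -207.2], [640.3, -233.7], [612.5, -258.8]]
[ 6.18271518e+02 -1.84017761e+02 -7.30882479e-02] [ 7.1  5.4  3.8  0.3  0.1 -0.5 -6.4 -6.  -4.  -0.7  0.   0.8]
drum [[ 441. -247.]
 [ 420. -183.]
 [ 500. -159.]
 [ 517. -222.]] [ 470. -203.] [ 469. -203.]
drum [[ 425. -178.]
 [ 500. -167.]
 [ 512. -237.]
 [ 437. -244.]] [ 468. -207.] [ 468. -207.]
```

```bash
python3 -m handwheel '[[[0,0,0],[-26,22,10],0.6],[[0,0,0],[-26,22,10],0.6],[[0,0,0],[-26,22,10],0.6],[[0,0,0],[-26,22,10],0.6],[[0,0,0],[-26,22,10],0.6],[[0,0,0],[-26,22,10],0.6],[[0,0,0],[-26,22,10],0.6],[[0,0,0],[-26,22,10],0.6],[[0,0,0],[-26,22,10],0.6],[[0,0,0],[-26,22,10],0.6]]'
```

```text
t: 2.33
ee_pos: [364.2, -224.9, 128.7]
orientation: [3.139, 0.016, 0.024]
ft_force: [0.8, -0.9, -0.6]
width: 52.9
```

```bash
python3 -m handwheel '[[[0,0,0.12],[0,0,0],0.6],[[0,0,0.12],[0,0,0],0.6],[[0,0,0.12],[0,0,0],0.6],[[0,0,0.12],[0,0,0],0.6],[[0,0,0.12],[0,0,0],0.6],[[0,0,0.12],[0,0,0],0.6],[[0,0,0.12],[0,0,0],0.6],[[0,0,0.12],[0,0,0],0.6],[[0,0,0.12],[0,0,0],0.6],[[0,0,0.12],[0,0,0],0.6]]'; python3 - <<'E'
from h import *
from scipy.spatial.transform import Rotation as R
o=ctrl.get_obs(); m=R.from_rotvec(o["orientation"]).as_matrix(); print(m.round(3), np.arctan2(m[1,0],m[0,0]), o["ee_pos"])
E
```

```text
t: 3.17
ee_pos: [357.3, -229.7, 127.6]
orientation: [-2.557, 1.815, -0.018]
ft_force: [0.1, -0.3, 0.4]
width: 52.4
[[ 0.33  -0.944  0.013]
 [-0.944 -0.33  -0.002]
 [ 0.006 -0.011 -1.   ]] -1.2349755877389315 [ 357.26836772 -229.74751672  127.64655423]
```

```bash
cat > to.py <<'E'
import sys
from h import *
from scipy.spatial.transform import Rotation as R
o=ctrl.get_obs(); Rm=R.from_rotvec(o["orientation"]).as_matrix()
x,y,z,yaw=map(float,sys.argv[1:5])
Rt=R.from_euler("z",yaw).as_matrix()@np.diag([1,-1,-1.])
print("t",round(float(o["t"]),2),"pos",o["ee_pos"].round(1),"yaw",np.arctan2(Rm[1,0],Rm[0,0]).round(3),"F",o["ft_force"].round(1))
print("turn",R.from_matrix(Rm.T@Rt).as_rotvec().round(3),"shift now-axes",(Rm.T@(np.array([x,y,z])-o["ee_pos"])).round(1),"shift target-axes",(Rt.T@(np.array([x,y,z])-o["ee_pos"])).round(1))
E
python3 to.py 370 -219 18 -1.43
```

```text
t 3.17 pos [ 357.3 -229.7  127.6] yaw -1.235 F [ 0.1 -0.3  0.4]
turn [-0.012 -0.004  0.195] shift now-axes [ -6.6 -14.3 109.8] shift target-axes [ -8.9 -14.1 109.6]
```

```bash
python3 -m handwheel '[[[-0.006,-0.002,0.1],[-4,-7,0],0.6],[[-0.006,-0.002,0.095],[-4,-7,0],0.6],[[0,0,0],[0,0,18],0.6],[[0,0,0],[0,0,18],0.6],[[0,0,0],[0,0,18],0.6],[[0,0,0],[0,0,18],0.6],[[0,0,0],[0,0,18],0.6],[[0,0,0],[0,0,14],0.6],[[0,0,0],[0,0,6],0.6],[[0,0,0],[0,0,0],0.6]]'; python3 to.py 594 -187 18 -1.43; python3 - <<'E'
from h import *
im=ctrl.get_image("side"); save(im,"pics/s1.png")
E
```

```text
t: 4.0
ee_pos: [374.4, -221.0, 16.3]
orientation: [-2.352, 2.081, -0.018]
ft_force: [-1.5, -0.3, 1.0]
width: 52.7
t 4.0 pos [ 374.4 -221.    16.3] yaw -1.448 F [-1.5 -0.3  1. ]
turn [-0.009 -0.008 -0.018] shift now-axes [-7.000e+00 -2.222e+02  1.000e-01] shift target-axes [  -2.9 -222.2   -1.7]
```

View pics/s1.png

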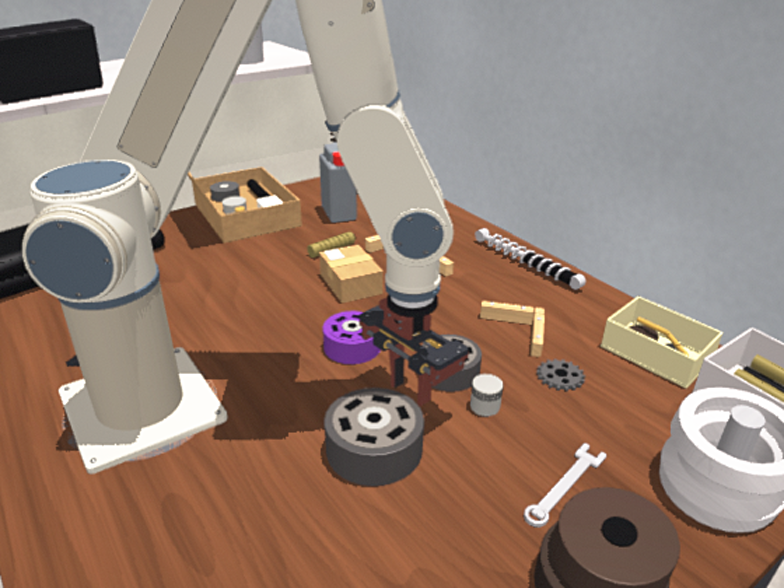

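```bash
python3 -m handwheel '[[[-0.009,-0.008,-0.018],[0,-10,0],0.6],[[0,0,0],[-0.3,-10,0],0.6],[[0,0,0],[-0.3,-8,0],0.6],[[0,0,0],[-0.3,-6,0],0.6],[[0,0,0],[-0.3,-6,0],0.6],[[0,0,0],[-0.3,-8,0],0.6],[[0,0,0],[-0.3,-10,0],0.6],[[0,0,0],[-0.3,-10,0],0.6],[[0,0,0],[-0.3,-10,0],0.6],[[0,0,0],[-0.3,-10,0],0.6]]'; python3 to.py 563 -192 18 -1.43; python3 - <<'E'
from h import *
im=ctrl.get_image("side"); save(im,"pics/s2.png",4,im["pixels"][150:300,225:420])
print([(round(r["score"],2),c2w(r["position"],im).round()) for r in ctrl.spot_point(im,"drum")])
E
```

```text
t: 4.88
ee_pos: [455.9, -202.5, 19.6]
orientation: [2.365, -2.055, -0.027]
ft_force: [-11.8, -4.2, 11.0]
width: 52.6
t 4.88 pos [ 455.9 -202.5   19.6] yaw -1.431 F [-11.8  -4.2  11. ]
turn [ 0.018  0.008 -0.001] shift now-axes [   4.5 -107.6   -0.4] shift target-axes [   4.6 -107.6    1.6]
[(0.93, array([ 511., -194.,    2.])), (0.69, array([ 261., -287.,    0.])), (0.61, array([369., -50.,  -2.])), (0.27, array([628., 179.,  -3.]))]
```

View pics/s2.png

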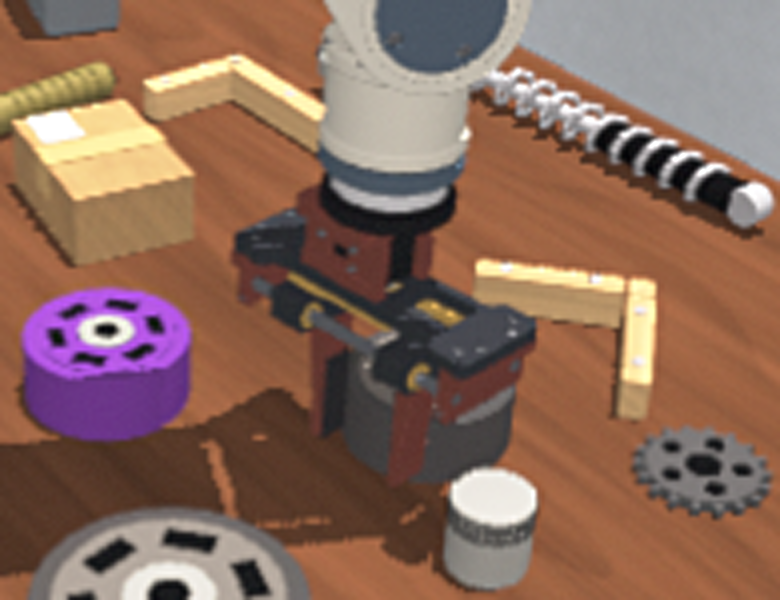

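```bash
python3 -m handwheel '[[[0.009,0.004,0],[0.4,-9,0],0.6],[[0.009,0.004,0],[0.4,-9,0],0.6],[[0,0,0],[0.4,-9,0],0.6],[[0,0,0],[0.4,-9,0],0.6],[[0,0,0],[0.4,-9,0],0.6],[[0,0,0],[0.4,-9,0],0.6],[[0,0,0],[0.4,-9,0],0.6],[[0,0,0],[0.4,-8,0],0.6],[[0,0,0],[0.4,-6,0],0.6],[[0,0,0],[0.4,-4,0],0.6]]'; python3 to.py 563 -192 18 -1.43; python3 - <<'E'
from h import *
for n in ("side","scene"):
    im=ctrl.get_image(n); a=im["pixels"]; save(im,f"pics/t_{n}.png",4,a[170:290,280:440] if n=="side" else a[220:340,130:310])
    print([(round(r["score"],2),c2w(r["position"],im).round()) for r in ctrl.spot_point(im,"drum")])
E
```

```text
t: 5.82
ee_pos: [507.9, -189.5, 19.2]
orientation: [2.351, -2.038, -0.083]
ft_force: [-11.9, -3.8, 11.1]
width: 52.7
t 5.82 pos [ 507.9 -189.5   19.2] yaw -1.429 F [-11.9  -3.8  11.1]
turn [0.057 0.021 0.001] shift now-axes [ 10.2 -54.1  -2.1] shift target-axes [ 10.2 -54.2   1.2]
[(0.79, array([ 258., -288.,    3.])), (0.71, array([371., -51.,   1.])), (0.69, array([ 562., -181.,    2.]))]
[(0.57, array([374., -45.,   3.])), (0.55, array([ 262., -290.,    2.]))]
```

View pics/t_side.png

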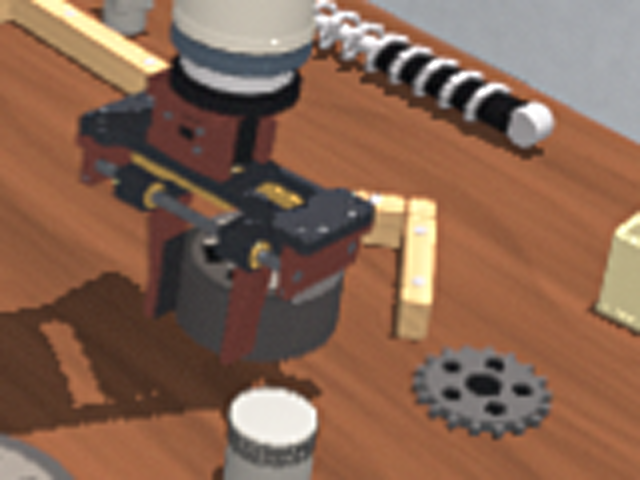

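View pics/t_scene.png

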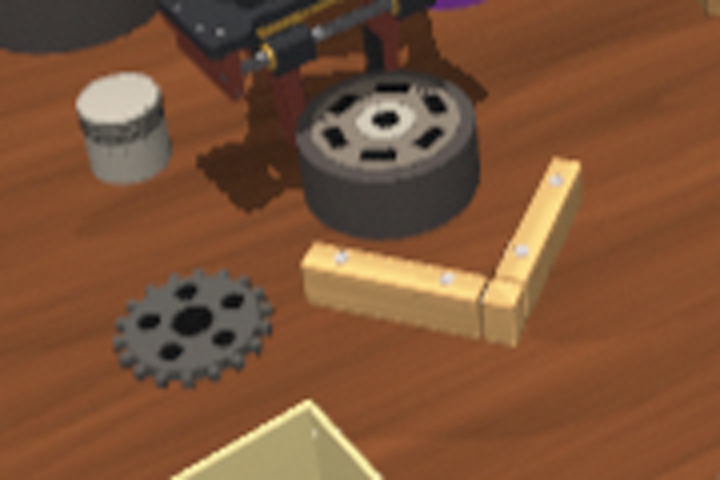

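```bash
python3 -m handwheel '[[[0.025,0.01,0],[2,-7,0],0.6],[[0.025,0.01,0],[2,-7,0],0.6],[[0.015,0.005,0],[2,-7,0],0.6],[[0.01,0.003,0],[2,-7,0],0.6],[[0.008,0.003,0],[2,-7,0],0.6],[[0.008,0.003,0],[2,-7,0],0.6],[[0.008,0.003,0],[2,-7,0],0.6],[[0.008,0.003,0],[1.5,-7,0],0.6],[[0.008,0.003,0],[1.5,-5,0],0.6],[[0.008,0.003,0],[1.5,-5,0],0.6]]'; python3 to.py 563 -192 18 -1.43; python3 - <<'E'
from h import *
for n in ("side","scene"):
    im=ctrl.get_image(n); a=im["pixels"]; save(im,f"pics/u_{n}.png",4,a[170:290,280:440] if n=="side" else a[220:340,130:310])
    print([(round(r["score"],2),c2w(r["position"],im).round()) for r in ctrl.spot_point(im,"drum")])
E
```

```text
t: 6.85
ee_pos: [533.9, -188.8, 17.8]
orientation: [2.375, -2.054, -0.019]
ft_force: [-16.0, -1.6, 14.7]
width: 52.8
t 6.85 pos [ 533.9 -188.8   17.8] yaw -1.426 F [-16.   -1.6  14.7]
turn [0.009 0.008 0.004] shift now-axes [  7.4 -28.3  -0.5] shift target-axes [  7.3 -28.4  -0.2]
[(0.92, array([ 589., -185.,    1.])), (0.77, array([370., -46.,  -2.])), (0.65, array([ 262., -288.,   -2.]))]
[(0.8, array([ 587., -177.,    1.])), (0.58, array([ 257., -286.,    4.])), (0.54, array([371., -49.,   2.]))]
```

View pics/u_scene.png

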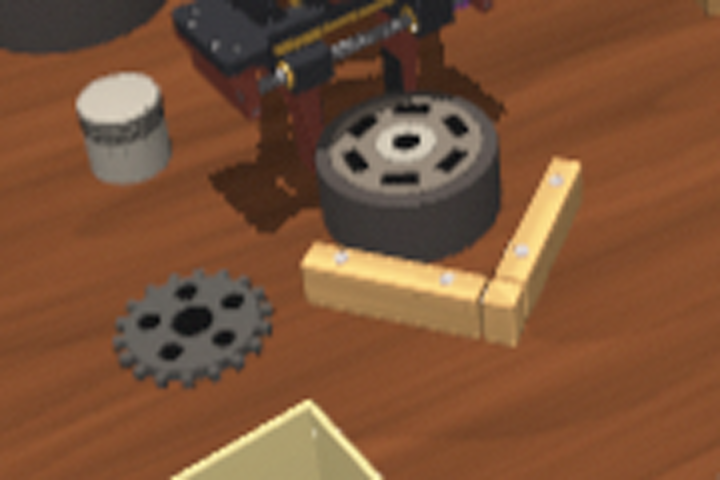

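```bash
python3 -m handwheel '[[[0.009,0.005,0],[1,-6,-0.5],0.6],[[0.008,0.003,0],[1,-6,-0.5],0.6],[[0.008,0.003,0],[1,-6,-0.5],0.6],[[0.008,0.003,0],[1,-6,-0.5],0.6],[[0.008,0.003,0],[1,-6,-0.5],0.6],[[0.008,0.003,0],[1,-6,-0.5],0.6],[[0.008,0.003,0],[0.5,-5,0],0.6],[[0.008,0.003,0],[0.5,-5,0],0.6],[[0.005,0.003,0],[0.5,-5,0],0.6],[[0.005,0.003,0],[0.5,-5,0],0.6]]'; python3 to.py 563 -192 18 -1.43; python3 - <<'E'
from h import *
for n in ("side","scene"):
    im=ctrl.get_image(n); a=im["pixels"]; save(im,f"pics/v_{n}.png",4,a[170:290,280:440] if n=="side" else a[220:340,130:310])
    print([(round(r["score"],2),c2w(r["position"],im).round()) for r in ctrl.spot_point(im,"drum")])
E
```

```text
t: 7.88
ee_pos: [567.3, -187.0, 18.7]
orientation: [-2.371, 2.047, -0.031]
ft_force: [-23.1, -6.9, 15.7]
width: 53.0
t 7.88 pos [ 567.3 -187.    18.7] yaw -1.424 F [-23.1  -6.9  15.7]
turn [-0.02  -0.009  0.006] shift now-axes [4.3 5.  0.6] shift target-axes [4.4 5.  0.7]
[(0.82, array([371., -48.,   1.])), (0.67, array([ 261., -288.,    4.])), (0.64, array([ 625., -179.,    2.])), (0.21, array([629., 177.,  -2.]))]
[(0.81, array([372., -48.,   2.])), (0.74, array([ 261., -292.,    5.])), (0.63, array([ 615., -175.,    0.]))]
```

View pics/v_scene.png

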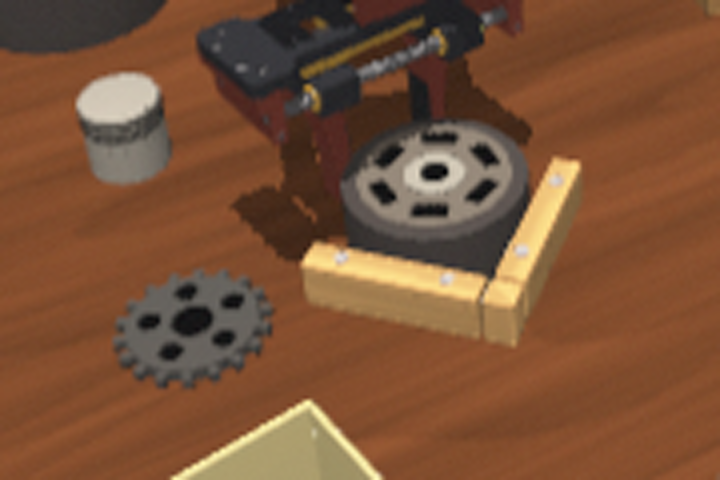

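```bash
python3 -m handwheel '[[[-0.01,-0.005,0],[1,-4,0],0.6],[[0,0,0],[1,-4,0],0.6],[[0,0,0],[1,-4,0],0.6],[[0,0,0],[1,-4,0],0.6],[[0,0,0],[1,-4,0],0.6],[[0,0,0],[1,-4,0],0.6],[[0,0,0],[1,-4,0],0.6],[[0,0,0],[0,-4,0],0.6],[[0,0,0],[0,-4,0],0.6],[[0,0,0],[0,-4,0],0.6]]'; python3 to.py 563 -192 18 -1.43; python3 - <<'E'
from h import *
for n in ("side","scene"):
    im=ctrl.get_image(n); a=im["pixels"]; save(im,f"pics/w_{n}.png",4,a[170:290,280:440] if n=="side" else a[220:340,130:310])
    print([(round(r["score"],2),c2w(r["position"],im).round()) for r in ctrl.spot_point(im,"drum")])
E
```

```text
t: 8.92
ee_pos: [566.0, -187.1, 18.9]
orientation: [2.348, -2.02, -0.1]
ft_force: [-20.2, -6.1, 13.1]
width: 52.7
t 8.92 pos [ 566.  -187.1   18.9] yaw -1.422 F [-20.2  -6.1  13.1]
turn [0.075 0.021 0.009] shift now-axes [4.4 3.6 1.1] shift target-axes [4.4 3.7 0.9]
[(0.97, array([370., -47.,  -1.])), (0.91, array([ 623., -179.,    4.])), (0.89, array([ 259., -289.,    1.]))]
[(0.77, array([ 259., -288.,    3.])), (0.7, array([ 618., -174.,    1.])), (0.53, array([372., -47.,   3.]))]
```

View pics/w_scene.png

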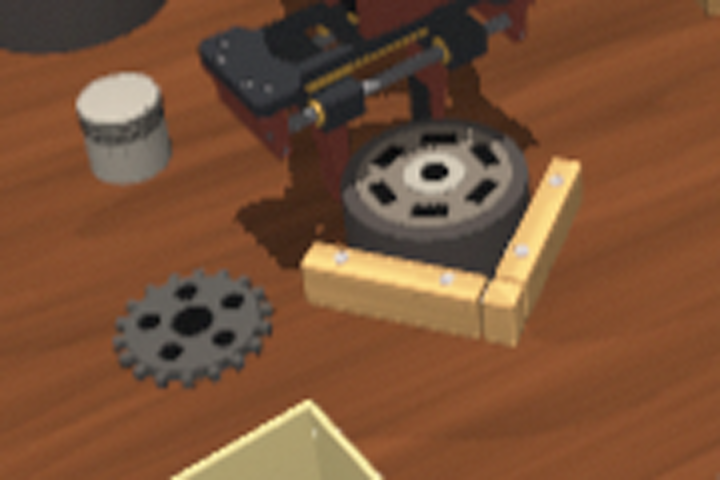

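View pics/w_side.png

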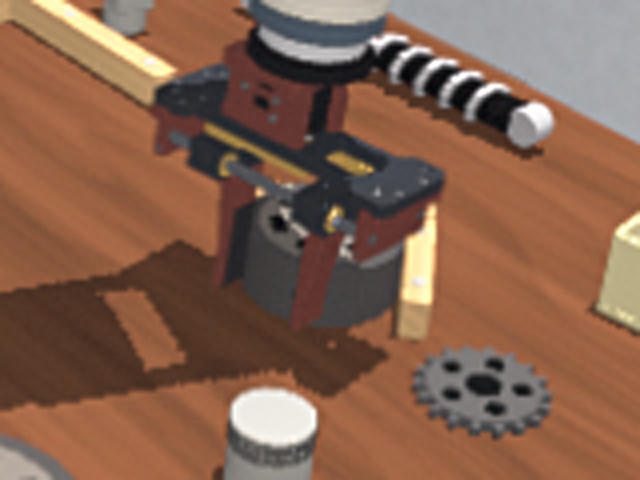

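```bash
python3 -m handwheel '[[[0.02,0.01,0],[0,5,0],0.6],[[0.03,0.01,0],[0,10,0],0.6],[[0.02,0,0],[0,15,0],0.6],[[0,0,0],[0,20,0],0.6],[[0,0,0],[0,20,0],0.6],[[0,0,0],[0,10,-10],0.6],[[0,0,0],[0,10,-30],0.6],[[0,0,0],[0,10,-35],0],[[0,0,0],[0,10,-35],0],[[0,0,0],[0,0,-10],0]]'; python3 to.py 490 -200 120 -1.43; python3 - <<'E'
from h import *
for n in ("side","scene"):
    im=ctrl.get_image(n); a=im["pixels"]; save(im,f"pics/x_{n}.png",7,a[205:275,310:400] if n=="side" else a[245:315,195:285])
    print([(round(r["score"],2),c2w(r["position"],im).round()) for r in ctrl.spot_point(im,"drum")])
im=ctrl.get_image("wrist"); save(im,"pics/x_wrist.png",1.4)
E
```

```text
t: 9.95
ee_pos: [467.4, -207.7, 147.1]
orientation: [-2.371, 2.041, -0.048]
ft_force: [0.8, -0.6, 0.2]
width: 36.2
t 9.95 pos [ 467.4 -207.7  147.1] yaw -1.422 F [ 0.8 -0.6  0.2]
turn [-0.029 -0.015  0.008] shift now-axes [ -4.7 -22.7  27.7] shift target-axes [ -4.5 -23.5  27.1]
[(0.91, array([ 623., -182.,    2.])), (0.82, array([ 260., -286.,    3.])), (0.63, array([370., -50.,   1.]))]
[(0.69, array([ 259., -285.,    3.])), (0.58, array([ 619., -176.,    4.])), (0.26, array([ 619., -178.,    1.]))]
```

View pics/x_scene.png

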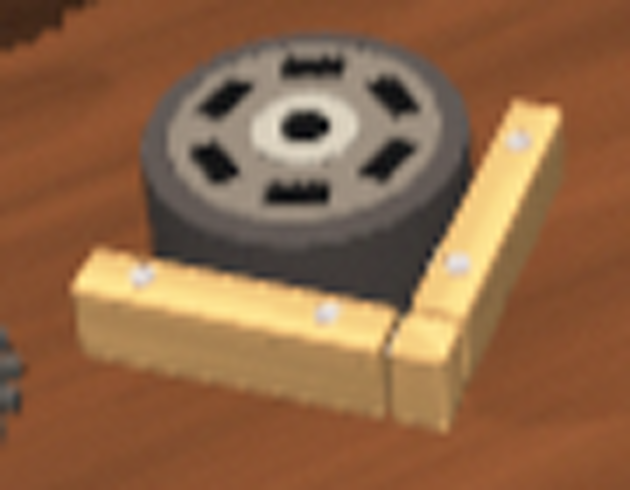

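View pics/x_side.png

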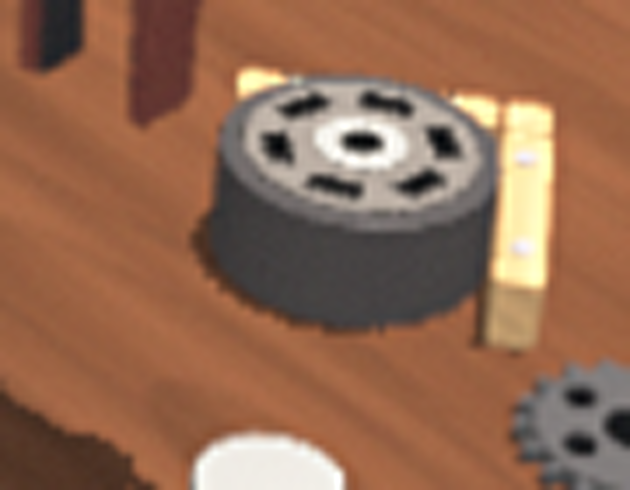

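View pics/x_wrist.png

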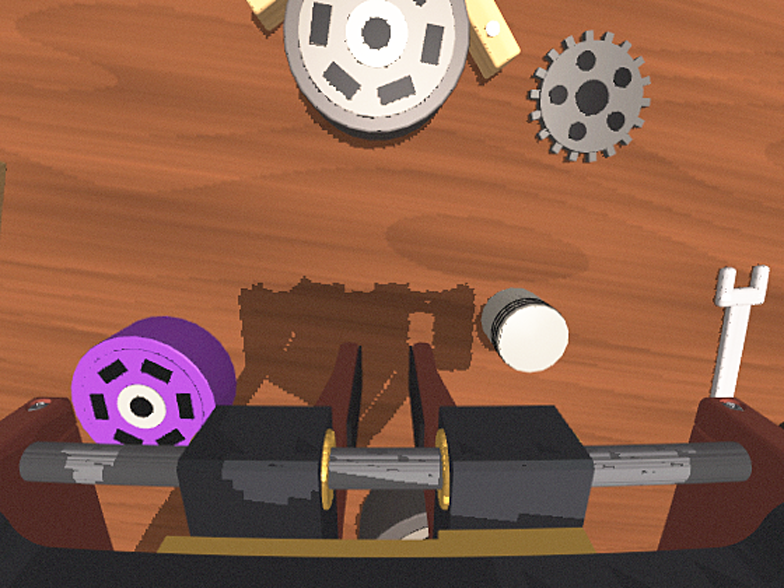

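```bash
python3 -m handwheel '[[[-0.015,-0.01,0],[-1,-25,-5],0],[[-0.015,-0.005,0],[0,-25,-5],0],[[0,0,0],[0,-25,-5],0],[[0,0,0],[0,-20,-5],0],[[0,0,0],[0,-5,0],0],[[0,0,0],[0,0,0],0],[[0,0,0],[0,0,0],0],[[0,0,0],[0,0,0],0],[[0,0,0],[0,0,0],0],[[0,0,0],[0,0,0],0]]'; python3 - <<'E'
from h import *
im=ctrl.get_image("wrist"); save(im,"pics/y_wrist.png",1.4)
print(c2w([0,0,0],im).round())
E
```

```text
t: 11.03
ee_pos: [559.5, -185.5, 143.6]
orientation: [2.372, -2.039, -0.057]
ft_force: [-0.6, 0.3, -0.2]
width: 0.4
[ 645. -176.  295.]
```

View pics/y_wrist.png

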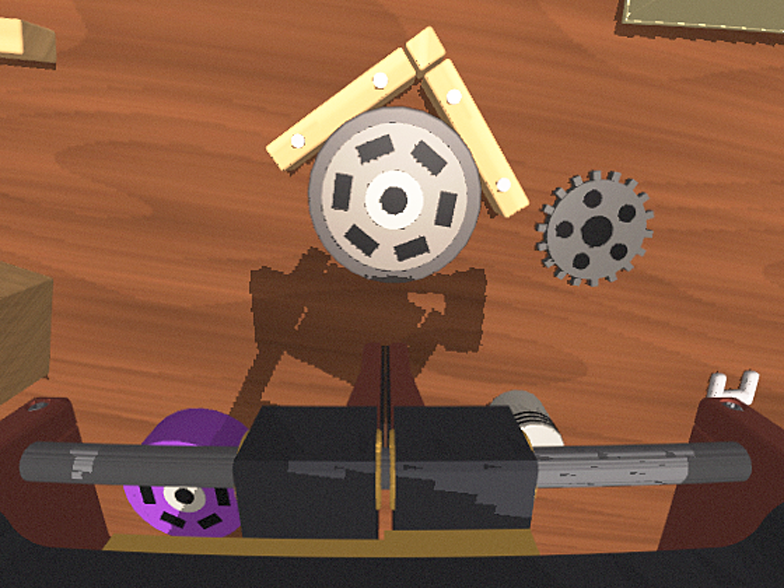

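```bash
python3 - <<'E'
from h import *
im=ctrl.get_image("wrist"); np.savez("w.npz",**{k:np.array(v) for k,v in im.items()})
a=im["pixels"][10:210,180:390]; s=2.95
save(im,"pics/y2.png",s,a)
E
```

```text
(no output)
```

View pics/y2.png

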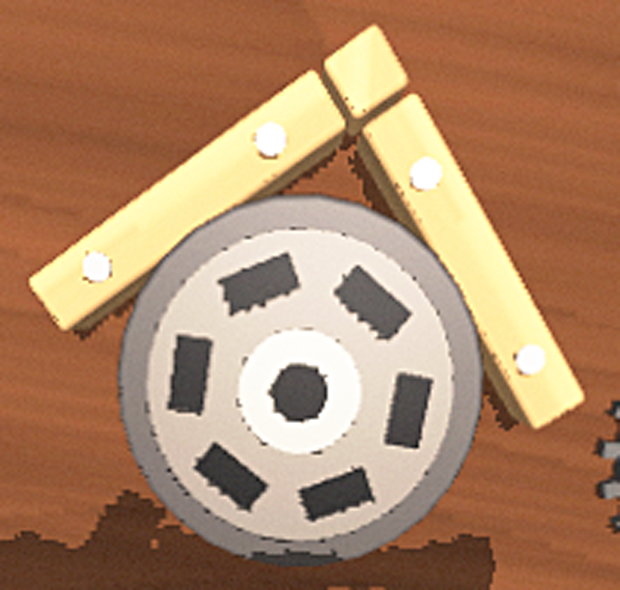

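```bash
cat > gap.py <<'E'
from h import *
def gap(im,f,LO,LI,RO,RI,rim):
    W=lambda q,z:np.array([pix2w(f(*u),z,im)[:2] for u in q])
    c,rr=None,None
    P=W(rim,45); A=np.c_[2*P,np.ones(len(P))]; s=np.linalg.lstsq(A,(P**2).sum(1),rcond=None)[0]; c=s[:2]; print("drum c",c.round(1),"r",np.sqrt(s[2]+c@c).round(1))
    for n,O,I in(("+y",LO,LI),("-y",RO,RI)):
        for z,e,off in((O,0,18),(I,0,0)) and (("outer",O,18),("inner",I,0)):
            Q=W(e,30); d=Q[1]-Q[0]; d/=np.linalg.norm(d); nn=np.array([-d[1],d[0]]); dist=abs(nn@(c-Q[0])); print(n,z,"ang",np.degrees(np.arctan2(d[1],d[0])).round(1),"centre to inner face",(dist-off).round(1))
if __name__=="__main__":
    im=dict(np.load("w.npz")); f=lambda x,y:(180+(x-1)/2.95,10+(y-1)/2.95)
    gap(im,f,[(30,280),(315,70)],[(68,330),(345,130)],[(412,95),(583,398)],[(362,128),(527,428)],[(120,375),(482,378),(300,195),(185,240),(415,240),(420,515),(180,510)])
E
python3 gap.py
```

```text
drum c [ 621.7 -180.2] r 50.4
+y outer ang -48.0 centre to inner face 50.2
+y inner ang -47.8 centre to inner face 50.9
-y outer ang -137.4 centre to inner face 50.1
-y inner ang -138.9 centre to inner face 51.0
```

```bash
python3 to.py 530 -176 20 -1.62
```

```text
t 11.13 pos [ 559.8 -185.5  143.9] yaw -1.42 F [-0.1 -0.3  0.2]
turn [0.035 0.015 0.2  ] shift now-axes [-11.6  23.9 125. ] shift target-axes [ -8.1  30.2 123.9]
```

```bash
python3 -m handwheel '[[[0.018,0.008,0.1],[-4,14,0],0],[[0.018,0.008,0.1],[-4,17,5],0],[[0,0,0],[0,0,25],0],[[0,0,0],[0,0,30],0],[[0,0,0],[0,0,30],0],[[0,0,0],[0,0,24],0],[[0,0,0],[0,0,8],0],[[0,0,0],[0,-6,0],0],[[0,0,0],[0,-6,0],0],[[0,0,0],[0,-6,0],0]]';python3 to.py 560 -177 20 -1.62
```

```text
t: 11.97
ee_pos: [547.6, -184.9, 25.3]
orientation: [-2.146, 2.286, -0.02]
ft_force: [0.5, 0.5, 0.1]
width: 0.3
t 11.97 pos [ 547.6 -184.9   25.3] yaw -1.634 F [0.5 0.5 0.1]
turn [-0.013 -0.004 -0.014] shift now-axes [ -8.7 -11.8   5.4] shift target-axes [ -8.5 -12.    5.3]
```

```bash
python3 -m handwheel '[[[-0.013,-0.004,0],[-8,0,4],0],[[0,0,0],[0,-4,0],0],[[0,0,0],[0,-4,0],0],[[0,0,0],[0,-4,0],0],[[0.005,0,0],[0,-5,0],0],[[0.005,0,0],[0,-5,0],0],[[0.005,0,0],[0,-5,0],0],[[0.005,0,0],[0,-5,0],0],[[0.005,0,0],[0,-5,0],0],[[0.005,0,0],[0,-5,0],0]]';python3 to.py 560 -177 20 -1.62
```

```text
t: 12.8
ee_pos: [557.4, -177.6, 24.8]
orientation: [2.138, -2.264, -0.055]
ft_force: [-17.8, -4.6, 12.2]
width: 0.2
t 12.8 pos [ 557.4 -177.6   24.8] yaw -1.628 F [-17.8  -4.6  12.2]
turn [ 0.045  0.005 -0.008] shift now-axes [-0.7 -2.8  4.6] shift target-axes [-0.7 -2.6  4.8]
```

```bash
python3 -m handwheel '[[[0.02,0,0],[0,5,0],0],[[0.02,0,0],[0,10,0],0],[[0,0,0],[0,15,-10],0],[[0,0,0],[0,10,-30],0],[[0,0,0],[0,0,-35],0],[[0,0,0],[0,0,-35],0],[[0,0,0],[-20,10,0],1],[[0,0,0],[-35,10,0],1],[[0,0,0],[-35,10,0],1],[[0,0,0],[-35,10,0],1]]';python3 to.py 405 162 110 -1.745
python3 - <<'E'
from h import *
im=ctrl.get_image("wrist"); np.savez("w.npz",**{k:np.array(v) for k,v in im.items()});save(im,"pics/z_wrist.png",1.4)
for n in("scene","side"):
    im=ctrl.get_image(n); print([(round(r["score"],2),c2w(r["position"],im).round()) for r in ctrl.spot_point(im,"drum")])
E
```

```text
t: 13.63
ee_pos: [489.4, -50.4, 149.1]
orientation: [-2.143, 2.285, -0.011]
ft_force: [0.6, 1.0, -0.8]
width: 23.5
t 13.63 pos [489.4 -50.4 149.1] yaw -1.635 F [ 0.6  1.  -0.8]
turn [-0.011  0.002  0.11 ] shift now-axes [-206.5   98.2   38.3] shift target-axes [-194.5  119.9   39.1]
[(0.9, array([ 618., -177.,    2.])), (0.84, array([369., -47.,   4.])), (0.68, array([ 259., -287.,    3.]))]
[(0.95, array([ 261., -289.,    2.])), (0.87, array([ 624., -184.,    1.])), (0.59, array([373., -51.,  -3.])), (0.2, array([660., 476.,   3.]))]
```

View pics/z_wrist.png

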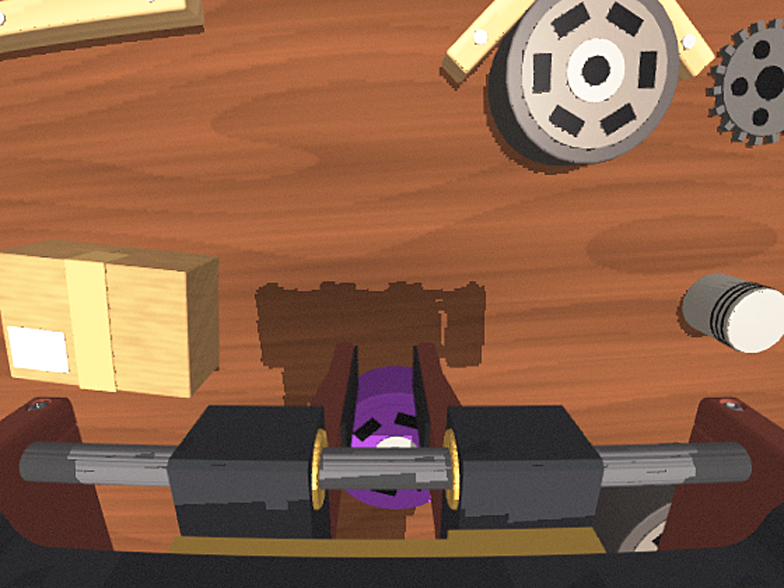

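```bash
python3 -m handwheel '[[[0,0,0],[-23,14,0],1],[[0,0,0],[-23,14,0],1],[[0,0,0],[-23,14,0],1],[[0,0,0],[-23,14,0],1],[[0,0,0],[-23,14,0],1],[[0,0,0],[-23,12,0],1],[[0,0,0.04],[-23,12,0],1],[[0,0,0.04],[-20,5,0],1],[[0,0,0.03],[-10,0,0],1],[[0,0,0],[0,0,0],1]]';python3 to.py 405 162 20 -1.745
python3 - <<'E'
from h import *
im=ctrl.get_image("wrist"); np.savez("w.npz",**{k:np.array(v) for k,v in im.items()});save(im,"pics/a_wrist.png",1.4)
E
```

```text
t: 14.72
ee_pos: [413.1, 143.0, 149.0]
orientation: [-1.983, 2.418, -0.021]
ft_force: [0.8, -0.9, 0.3]
width: 88.2
t 14.72 pos [413.1 143.  149. ] yaw -1.768 F [ 0.8 -0.9  0.3]
turn [-0.019  0.002 -0.023] shift now-axes [-16.7  14.2 128.8] shift target-axes [-17.3  11.3 129. ]
```

View pics/a_wrist.png

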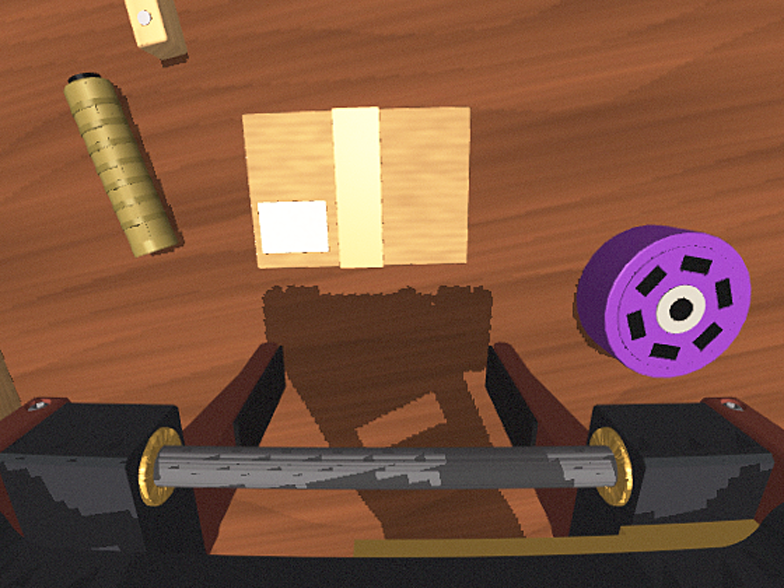

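Carton from the wrist view: top corners near (243,115), (470,107), (468,263), (258,268). I'll turn these into its pose.

```bash
python3 - <<'E'
from h import *
im=dict(np.load("w.npz"))
P=np.array([pix2w((u/1.4,v/1.4),55,im)[:2] for u,v in[(243,115),(470,107),(468,263),(258,268)]]); print(P.round(1),P.mean(0).round(1))
for a,b in((0,1),(1,2),(2,3),(3,0)): d=P[b]-P[a]; print(np.linalg.norm(d).round(1),np.arctan2(d[1],d[0]).round(3))
G=np.array([pix2w((u/1.4,v/1.4),15,im)[:2] for u,v in[(85,80),(160,250)]]);print("grip",G.round())
E
```

```text
[[540.9 199.6]
 [519.7  73. ]
 [431.5  87.1]
 [453.6 215. ]] [486.4 143.7]
128.4 -1.737
89.4 2.983
129.9 1.4
88.7 -0.175
grip [[594. 309.]
 [475. 296.]]
```

```bash
python3 -m handwheel '[[[-0.019,0.002,0.01],[-7,8,10],1],[[0,0,0],[-7,5,20],1],[[0,0,0],[0,0,28],1],[[0,0,0],[0,0,28],1],[[0,0,0],[0,0,24],1],[[0,0,0],[0,0,14],1],[[0,0,0],[0,0,5],1],[[0,0,0],[0,0,0],1],[[0,0,0],[0,0,0],1],[[0,0,0],[0,0,0],1]]';python3 to.py 432 153 20 -1.738
```

```text
t: 15.6
ee_pos: [406.2, 153.1, 11.8]
orientation: [1.965, -2.448, -0.005]
ft_force: [0.1, -0.0, 0.3]
width: 87.6
t 15.6 pos [406.2 153.1  11.8] yaw -1.789 F [ 0.1 -0.   0.3]
turn [ 0.004  0.    -0.051] shift now-axes [ -5.5 -25.2  -8.3] shift target-axes [ -4.2 -25.5  -8.2]
```

```bash
python3 -m handwheel '[[[0,0,-0.05],[-1,-5,-8],1],[[0,0,0],[-1,-8,0],1],[[0,0,0],[-1,-6,0],1],[[0,0,0],[-1,-5,0],1],[[0,0,0],[-1,-5,0],1],[[0.003,0,-0.01],[-2,-8,0],1],[[0.003,0,-0.012],[-2.5,-10,0],1],[[0.003,0,-0.012],[-2.5,-10,0],1],[[0.003,0,-0.012],[-2.5,-10,0],1],[[0.003,0,-0.012],[-2.5,-10,0],1]]';python3 to.py 574 165 20 -1.571
cat > wr.py <<'E'
import sys
from h import *
im=ctrl.get_image("wrist"); np.savez("w.npz",**{k:np.array(v) for k,v in im.items()});save(im,sys.argv[1],1.4)
E
python3 wr.py pics/b_wrist.png
```

```text
t: 16.43
ee_pos: [487.5, 156.6, 22.4]
orientation: [-2.095, 2.337, -0.01]
ft_force: [-4.6, -0.5, 3.4]
width: 87.6
t 16.43 pos [487.5 156.6  22.4] yaw -1.68 F [-4.6 -0.5  3.4]
turn [-0.007 -0.002 -0.109] shift now-axes [-17.8 -85.1   2.9] shift target-axes [ -8.4 -86.5   2.4]
```

View pics/b_wrist.png

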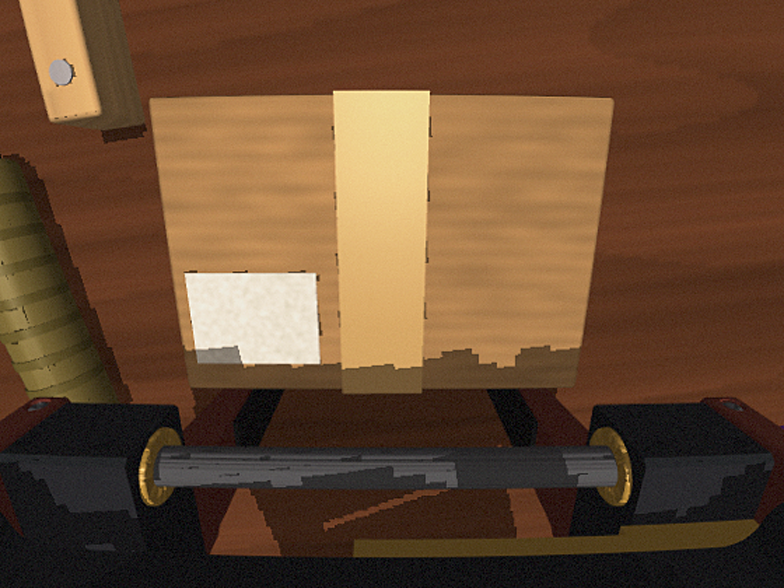

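```bash
python3 -m handwheel '[[[0.002,0,-0.015],[-1.5,-8,0],1],[[0.002,0,-0.015],[-1.5,-8,0],1],[[0.002,0,-0.015],[-1.5,-8,0],1],[[0.002,0,-0.015],[-1.5,-8,0],1],[[0.002,0,-0.015],[-1,-8,0],1],[[0.002,0,-0.015],[-1,-8,0],1],[[0.002,0,-0.015],[-1,-8,0],1],[[0.002,0,-0.01],[-1,-6,0],1],[[0.002,0,-0.005],[-1,-5,0],1],[[0.002,0,0],[0,-4,0],1]]';python3 to.py 574 165 20 -1.571
python3 wr.py pics/c_wrist.png
python3 - <<'E'
from h import *
im=ctrl.get_image("scene"); save(im,"pics/c_scene.png",4.5,im["pixels"][160:280,270:430])
E
```

```text
t: 17.32
ee_pos: [570.4, 166.2, 23.1]
orientation: [-2.231, 2.179, -0.04]
ft_force: [-1.1, -0.1, -1.3]
width: 88.0
t 17.32 pos [570.4 166.2  23.1] yaw -1.547 F [-1.1 -0.1 -1.3]
turn [-0.034 -0.002  0.024] shift now-axes [ 1.3 -3.4  3.3] shift target-axes [ 1.2 -3.6  3.1]
```

View pics/c_wrist.png

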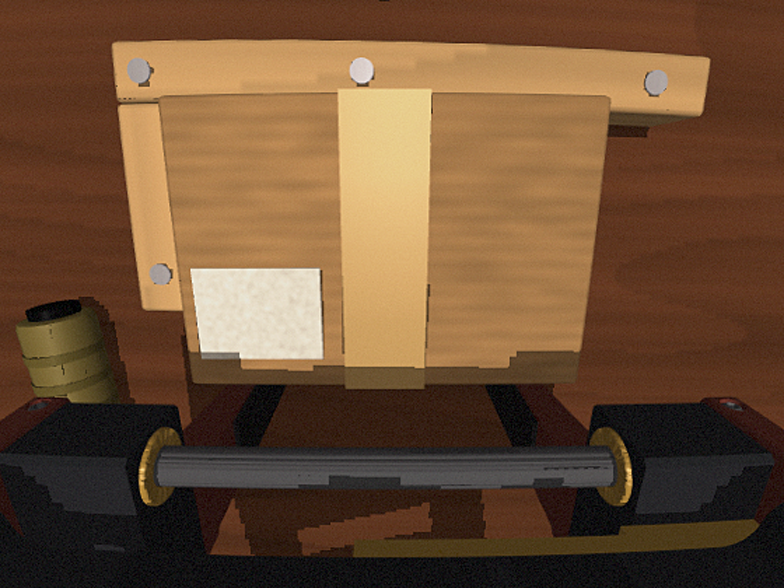

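View pics/c_scene.png

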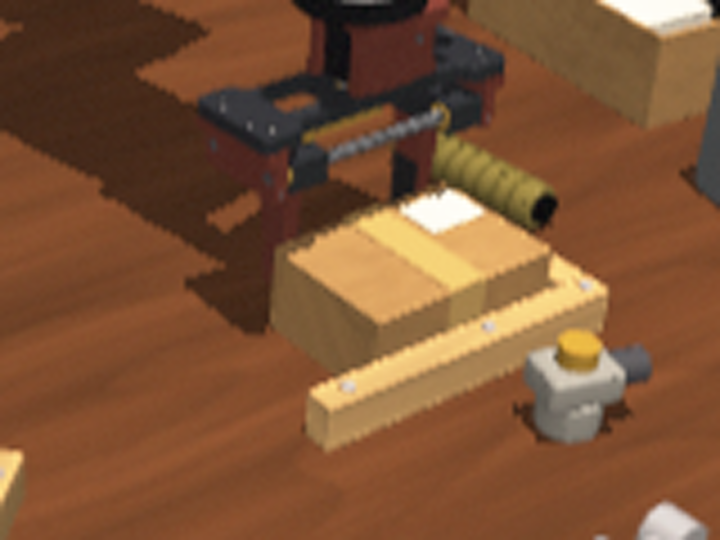

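```bash
python3 -m handwheel '[[[-0.02,0,0.012],[0,-3,2],1],[[-0.01,0,0.012],[0,-4,0],1],[[0.003,0,0.002],[0,-4,0],1],[[0.003,0,0.002],[0,-4,0],1],[[0.003,0,0],[0,-5,0],1],[[0.003,0,0],[0,-6,0],1],[[0.004,0,0],[0,-6,0],1],[[0.004,0,0],[0,-6,0],1],[[0.004,0,0],[0,-6,0],1],[[0.004,0,0],[0,-6,0],1]]';python3 to.py 574 165 20 -1.571
python3 wr.py pics/d_wrist.png
```

```text
t: 18.25
ee_pos: [570.0, 165.6, 20.7]
orientation: [2.186, -2.174, -0.052]
ft_force: [-21.1, 2.0, 20.3]
width: 87.8
t 18.25 pos [570.  165.6  20.7] yaw -1.565 F [-21.1   2.   20.3]
turn [ 0.065 -0.017  0.006] shift now-axes [ 0.6 -4.   0.4] shift target-axes [ 0.6 -4.   0.7]
```

View pics/d_wrist.png

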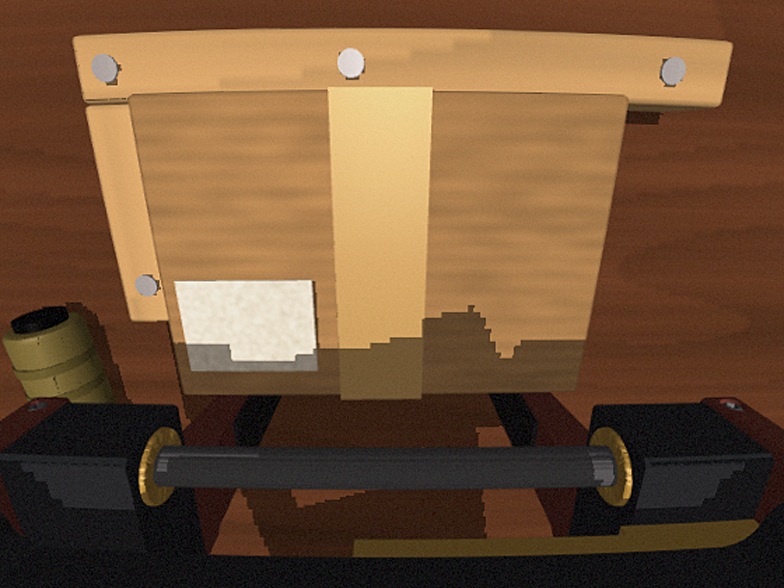

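```bash
python3 -m handwheel '[[[0.02,0,0],[0,4,0],1],[[0.02,-0.01,0],[0,8,0],1],[[0.02,0,0],[0,15,0],1],[[0,0,0],[0,10,-20],1],[[0,0,0],[0,0,-35],1],[[0,0,0],[0,0,-35],0.4],[[0,0,-0.12],[0,0,-20],0.4],[[0,0,-0.12],[0,0,0],0.4],[[0,0,-0.12],[0,0,0],0.4],[[0,0,-0.12],[0,0,0],0.4]]'; python3 -m handwheel '[[[0,0,-0.12],[0,0,0],0.4],[[0,0,-0.12],[0,0,0],0.4],[[0,0,-0.12],[0,0,0],0.4],[[0,0,-0.12],[0,0,0],0.4],[[0,0,-0.12],[0,0,0],0.4],[[0,0,-0.12],[0,0,0],0.4],[[0,0,-0.12],[0,0,0],0.4],[[0,0,-0.12],[0,0,0],0.4],[[0,0,-0.12],[0,0,0],0.4],[[0,0,0],[0,0,0],0.4]]'; python3 to.py 622 60 20 0
```

```text
t: 19.13
ee_pos: [531.7, 167.3, 140.6]
orientation: [2.704, -1.598, 0.012]
ft_force: [-0.1, 1.2, 0.6]
width: 57.6
t: 19.97
ee_pos: [536.4, 168.5, 146.3]
orientation: [3.138, 0.097, 0.039]
ft_force: [0.6, 0.8, -0.7]
width: 35.1
t 19.97 pos [536.4 168.5 146.3] yaw 0.062 F [ 0.6  0.8 -0.7]
turn [ 0.001 -0.025  0.062] shift now-axes [ 75.6 113.3 128.5] shift target-axes [ 85.6 108.5 126.3]
```

```bash
python3 -m handwheel '[[[0,-0.025,0.062],[15,20,0],0.4],[[0,0,0],[24,30,0],0.4],[[0,0,0],[24,30,0],0.4],[[0,0,0],[20,25,0],0.4],[[0,0,0],[2,3,5],0.4],[[0,0,0],[0,0,30],0.4],[[0,0,0],[0,0,30],0.4],[[0,0,0],[0,0,30],0.4],[[0,0,0],[0,0,20],0.4],[[0,0,0],[0,0,5],0.4]]'; python3 to.py 622 80 20 0; python3 wr.py pics/e_wrist.png
python3 - <<'E'
from h import *
im=ctrl.get_image("scene"); save(im,"pics/e_scene.png",4.5,im["pixels"][160:280,270:430])
E
```

```text
t: 20.8
ee_pos: [632.1, 57.2, 28.6]
orientation: [-3.141, 0.063, -0.03]
ft_force: [-1.0, 0.1, 0.0]
width: 35.1
t 20.8 pos [632.1  57.2  28.6] yaw -0.04 F [-1.   0.1  0. ]
turn [-0.    -0.019 -0.04 ] shift now-axes [-11.2 -22.4   8.4] shift target-axes [-10.1 -22.8   8.6]
```

View pics/e_wrist.png

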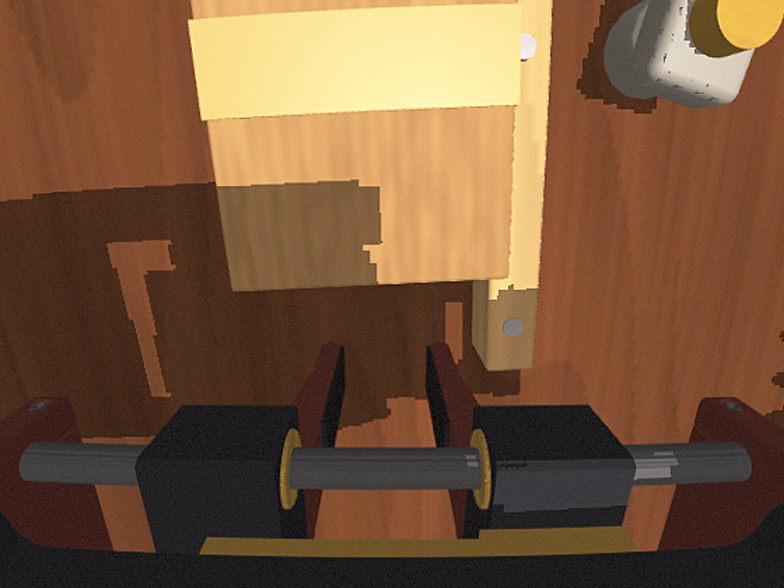

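View pics/e_scene.png

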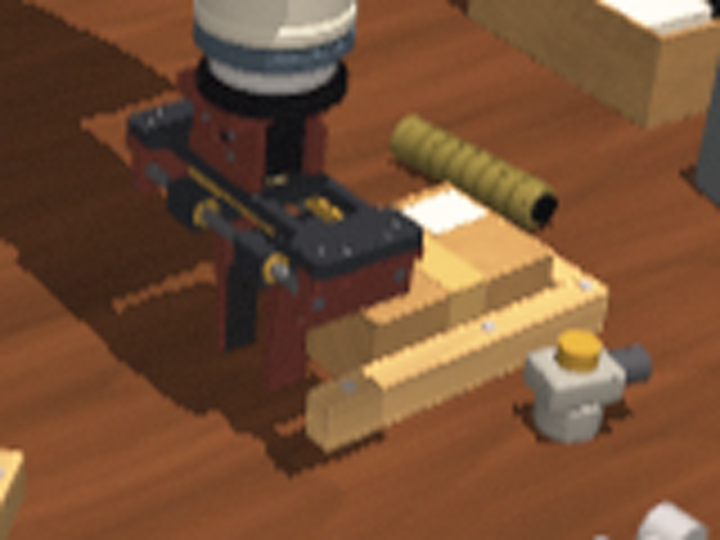

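```bash
python3 -m handwheel '[[[0,-0.019,-0.04],[-10,-2,7],0.4],[[0,0,0],[-1,-8,0],0.4],[[0,0,0],[0,-8,0],0.4],[[0,0,0],[0,-6,0],0.4],[[0,0,0],[0,-6,0],0.4],[[0,0,0],[0,-6,0],0.4],[[0.003,0,0],[0,-6,0],0.4],[[0.003,0,0],[0,-6,0],0.4],[[0.003,0,0],[0,-6,0],0.4],[[0.003,0,0],[0,-6,0],0.4]]'; python3 to.py 622 110 20 0; python3 wr.py pics/f_wrist.png
```

```text
t: 21.73
ee_pos: [627.0, 100.5, 33.2]
orientation: [3.122, 0.012, 0.016]
ft_force: [-0.3, -34.3, 4.0]
width: 35.3
t 21.73 pos [627.  100.5  33.2] yaw 0.008 F [ -0.3 -34.3   4. ]
turn [ 0.019 -0.01   0.008] shift now-axes [-5.  -9.8 13. ] shift target-axes [-5.  -9.5 13.2]
```

View pics/f_wrist.png

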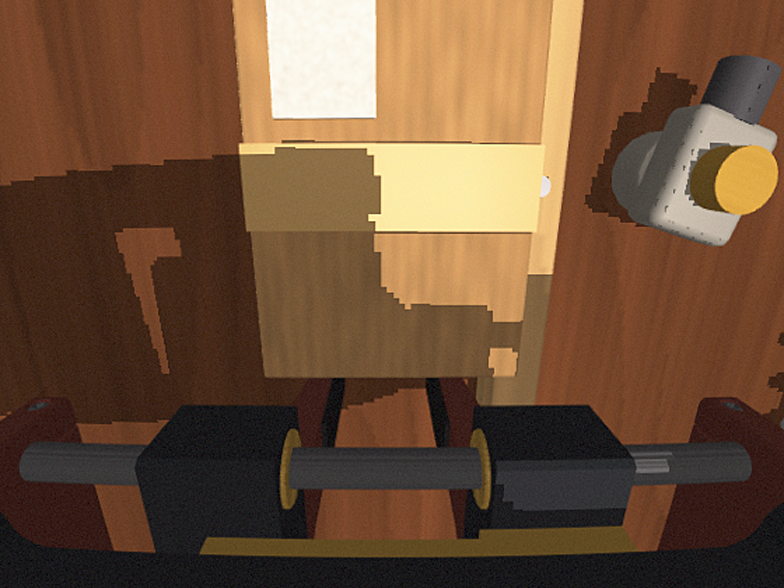

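```bash
python3 -m handwheel '[[[0.01,0,0],[0,5,0],0.4],[[0.01,0,0],[0,10,0],0.4],[[0,-0.01,0],[0,15,0],0.4],[[0,0,0],[0,0,-15],0.4],[[0,0,0],[0,0,-35],0.4],[[0,0,0],[0,0,-38],0.4],[[0,0,0],[0,-5,-35],0.4],[[0,0,0],[0,-5,-20],0.4],[[0,0,0],[0,0,0],0.4],[[0,0,0],[0,0,0],0.4]]'; python3 to.py 622 110 20 0; python3 wr.py pics/g_wrist.png
```

```text
t: 22.62
ee_pos: [629.4, 82.5, 190.5]
orientation: [-3.139, -0.001, -0.013]
ft_force: [-0.8, -1.0, -0.6]
width: 35.2
t 22.62 pos [629.4  82.5 190.5] yaw 0.001 F [-0.8 -1.  -0.6]
turn [-0.002 -0.008  0.001] shift now-axes [ -8.7 -27.1 170.5] shift target-axes [ -7.4 -27.5 170.5]
```

View pics/g_wrist.png

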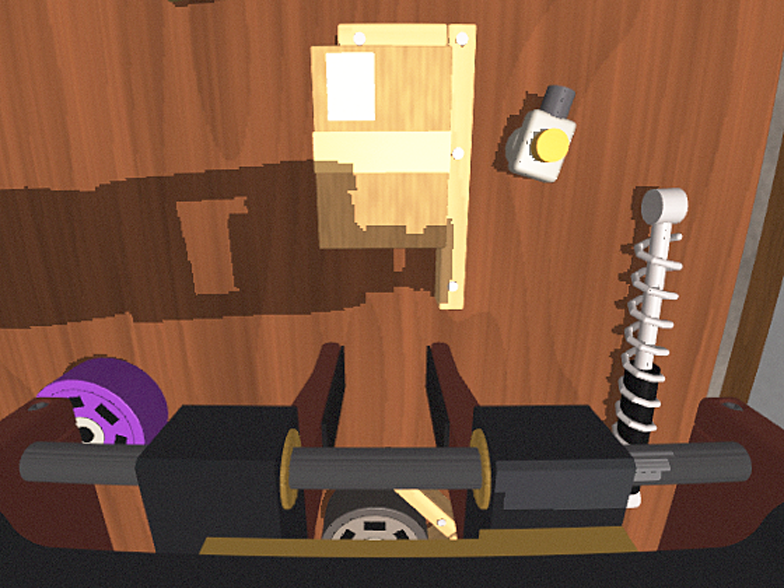

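```bash
python3 - <<'E'
from h import *
im=dict(np.load("w.npz")); save(im,"pics/g2.png",3.3,im["pixels"][10:180,210:350]); 
E
```

```text
(no output)
```

View pics/g2.png

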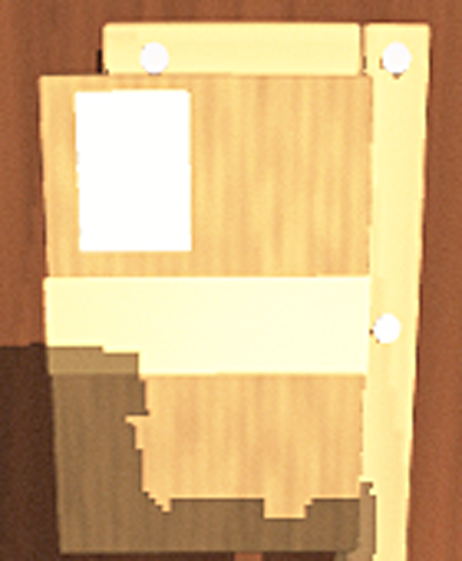

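```bash
python3 - <<'E'
from h import *
im=dict(np.load("w.npz")); f=lambda x,y:(210+(x-1)/3.3,10+(y-1)/3.3)
W=lambda q,z:np.array([pix2w(f(*u),z,im)[:2] for u in q])
C=W([(40,75),(372,77),(358,550),(62,550)],55); B=W([(430,25),(407,560)],30); S=W([(105,23),(360,23)],30)
print("carton",C.round(1).tolist(),C.mean(0).round(1)); print("back outer",B.round(1).tolist(),"side outer",S.round(1).tolist())
a=lambda p,q:np.degrees(np.arctan2(*(q-p)[::-1])).round(2)
print("angles +x face",a(C[2],C[1]),"-x",a(C[3],C[0]),"back",a(B[1],B[0])," +y face",a(C[0],C[1]),"-y",a(C[3],C[2]),"side",a(S[0],S[1]))
E
```

```text
carton [[583.9, 240.2], [672.7, 240.1], [674.0, 111.8], [585.0, 111.7]] [628.9 176. ]
back outer [[692.8, 260.8], [694.2, 104.2]] side outer [[599.3, 260.5], [672.5, 261.0]]
angles +x face 90.58 -x 90.49 back 90.52  +y face -0.08 -y 0.05 side 0.36
```

```bash
python3 -m handwheel '[[[0,0,0.12],[-25,-20,0],1],[[0,0,0.12],[-25,-20,0],1],[[0,0,0.12],[-30,-18,0],1],[[0,0,0.12],[-20,-10,0],1],[[0,0,0.12],[0,0,0],1],[[0,0,0.12],[0,0,0],1],[[0,0,0.12],[0,0,0],1],[[0,0,0.12],[0,0,0],1],[[0,0,0.12],[0,0,0],1],[[0,0,0.12],[0,0,0],1]]'; python3 to.py 540 174 20 -1.562
```

```text
t: 23.5
ee_pos: [528.9, 170.1, 175.5]
orientation: [2.545, -1.824, -0.013]
ft_force: [0.6, 0.0, 0.4]
width: 87.7
t 23.5 pos [528.9 170.1 175.5] yaw -1.244 F [0.6 0.  0.4]
turn [ 0.013 -0.001  0.318] shift now-axes [  0.  -13.9 155.3] shift target-axes [ -3.8 -11.2 155.5]
```

```bash
python3 -m handwheel '[[[0.01,0,0.11],[0,0,10],1],[[0,0,0.11],[0,0,20],1],[[0,0,0.1],[0,0,25],1],[[0,0,0],[-3,0,25],1],[[0,0,0],[0,0,25],1],[[0,0,0],[0,0,20],1],[[0,0,0],[0,0,15],1],[[0,0,0],[0,0,7],1],[[0,0,0],[0,0,0],1],[[0,0,0],[0,0,0],1]]'; python3 to.py 570 174 20 -1.562
```

```text
t: 24.33
ee_pos: [517.9, 171.8, 10.1]
orientation: [2.187, -2.227, -0.017]
ft_force: [0.1, -0.2, 0.5]
width: 87.6
t 24.33 pos [517.9 171.8  10.1] yaw -1.589 F [ 0.1 -0.2  0.5]
turn [ 0.022 -0.006 -0.027] shift now-axes [ -3.1 -51.8 -11.1] shift target-axes [ -1.8 -52.1  -9.9]
```

```bash
python3 -m handwheel '[[[0.02,-0.006,-0.027],[-2,-12,-10],1],[[0,0,0],[0,-14,0],1],[[0,0,0],[0,-12,0],1],[[0,0,0],[0,-6,0],1],[[0,0,0],[0,-3,0],1],[[0,0,0],[0,-3,0],1],[[0,0,0],[0,-3,0],1],[[0.003,0,0],[0,-4,0],1],[[0.003,0,0],[0,-4,0],1],[[0.003,0,0],[0,-4,0],1]]'; python3 to.py 570 174 20 -1.562
```

```text
t: 25.17
ee_pos: [571.4, 174.0, 23.0]
orientation: [2.217, -2.205, -0.017]
ft_force: [-12.0, 1.6, 9.9]
width: 87.6
t 25.17 pos [571.4 174.   23. ] yaw -1.565 F [-12.    1.6   9.9]
turn [ 0.018 -0.003 -0.003] shift now-axes [-0.   1.4  3. ] shift target-axes [-0.   1.4  3. ]
```

```bash
python3 -m handwheel '[[[0.01,0,0],[0,-5,0],1],[[0.005,0,0],[0,-5,0],1],[[0.01,0,0],[0,4,0],1],[[0.01,0,0],[0,8,0],1],[[0,0,0],[0,15,0],1],[[0,0,0],[0,15,-10],1],[[0,0,0],[0,5,-30],1],[[0,0,0],[0,0,-38],1],[[0,0,0],[0,0,-38],1],[[0,0,0],[0,0,-30],1]]'; python3 -m handwheel '[[[0,0,0],[0,-10,-10],1],[[0,0,0],[0,-20,0],1],[[0,0,0],[0,-10,0],1],[[0,0,0],[0,0,0],1],[[0,0,0],[0,0,0],1],[[0,0,0],[0,0,0],1],[[0,0,0],[0,0,0],1],[[0,0,0],[0,0,0],1],[[0,0,0],[0,0,0],1],[[0,0,0],[0,0,0],1]]'; python3 wr.py pics/i_wrist.png; python3 - <<'E'
from h import *
for n in("scene","side"):
    im=ctrl.get_image(n); save(im,f"pics/i_{n}.png")
    for q in ("drum","vee_stop","carton","piston","sprocket","grip","carburettor"):
        print(n,q,[(round(r["score"],2),c2w(r["position"],im).round()) for r in ctrl.spot_point(im,q)[:3]])
E
```

```text
t: 26.0
ee_pos: [511.0, 172.1, 165.5]
orientation: [2.214, -2.199, -0.007]
ft_force: [0.7, 0.3, 0.5]
width: 87.9
t: 26.83
ee_pos: [548.5, 172.5, 180.0]
orientation: [2.219, -2.203, -0.001]
ft_force: [0.6, 0.0, -0.1]
width: 87.6
scene drum [(0.93, array([ 260., -287.,    3.])), (0.83, array([ 619., -176.,   -0.])), (0.7, array([368., -47.,   0.]))]
scene vee_stop [(0.94, array([ 618., -178.,    2.]))]
scene carton [(0.71, array([631., 179.,   2.]))]
scene piston [(0.75, array([ 455., -302.,    1.]))]
scene sprocket [(0.67, array([ 616., -324.,   -1.]))]
scene grip [(0.78, array([534., 305.,   4.]))]
scene carburettor [(0.76, array([745., 181.,  -1.]))]
side drum [(0.97, array([370., -48.,  -1.])), (0.93, array([ 262., -287.,    0.]))]
side vee_stop [(0.53, array([ 621., -324.,    2.]))]
side carton [(0.63, array([627., 178.,   3.]))]
side piston [(0.8, array([ 461., -311.,   -1.]))]
side sprocket [(0.86, array([ 616., -321.,    0.]))]
side grip [(0.85, array([531., 303.,  -2.]))]
side carburettor [(0.49, array([749., 183.,  -2.])), (0.48, array([ 621., -180.,    4.]))]
```

View pics/i_wrist.png

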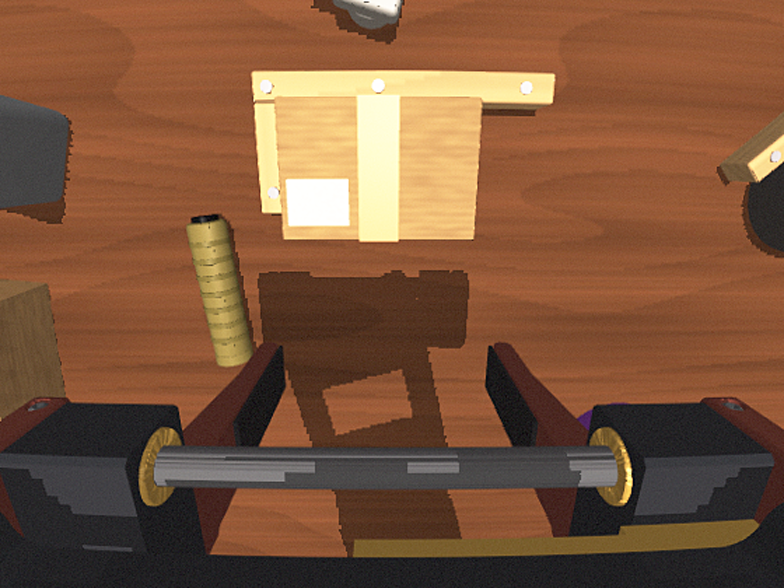

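View pics/i_scene.png

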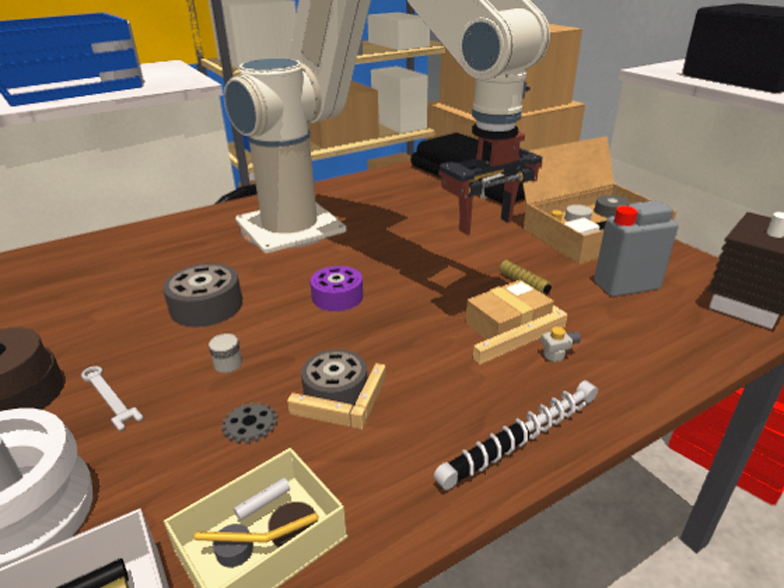

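```bash
python3 - <<'E'
from h import *
im=dict(np.load("w.npz")); save(im,"pics/i2.png",4,im["pixels"][45:180,170:350]); 
E
```

```text
(no output)
```

View pics/i2.png

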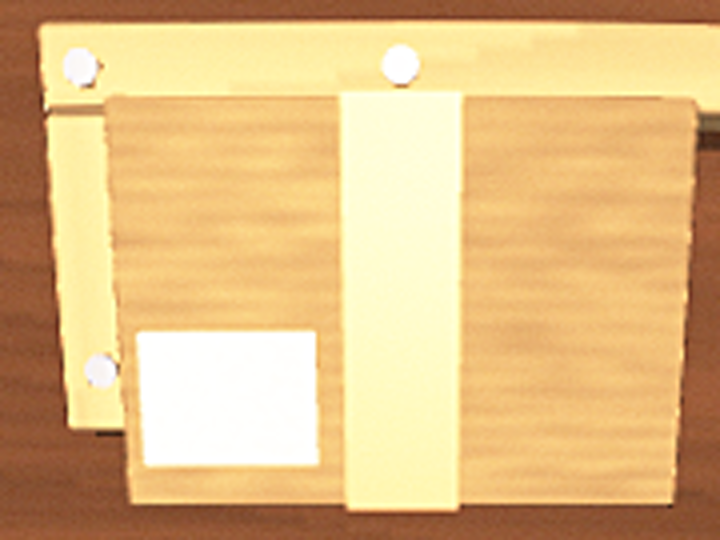

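```bash
python3 - <<'E'
from h import *
im=dict(np.load("w.npz")); f=lambda x,y:(170+(x-1.5)/4,45+(y-1.5)/4)
W=lambda q,z:np.array([pix2w(f(*u),z,im)[:2] for u in q])
C=W([(105,97),(696,99),(673,503),(132,503)],55); B=W([(40,24),(719,26)],30); S=W([(44,105),(69,428)],30)
print("carton",C.round(1).tolist(),C.mean(0).round(1)); print("back outer",B.round(1).tolist(),"side outer",S.round(1).tolist())
E
```

```text
carton [[672.8, 240.4], [673.6, 112.0], [584.9, 111.1], [584.0, 239.6]] [628.8 175.8]
back outer [[692.5, 260.7], [693.5, 102.0]] side outer [[674.8, 261.0], [598.9, 260.4]]
```

```bash
python3 -c "
from workcell import ctrl
print(ctrl.close_job())"
```

```text
the job is handed in; nothing more can be done
None
```

I pushed the drum into the V first and then the carton into the corner stop. I handed the job in at about 27 s of the 64 s, with the gripper open and clear of everything.

- **Drum:** I chose the smaller grey drum and pushed it in with the open fingers, then pressed it home with the closed fingers. It stalled at about 18 N. Measured before that last press, its centre was about 50 mm from each batten's inner face. The rim itself measured 50.4 mm against the real 52 mm, so both contacts agree to within about 0.5 mm. The press moved it no further, and I did not re-measure the gaps afterwards. In the last check the side camera's network did not list the drum under its own name. The scene camera did, at (619, -176), and the scene picture shows it sitting in the V.
- **Carton:** I pushed it against the back batten, then against the side batten (34 N reading at the stop), then gently against the back again. The last picture puts the back gap at 0 mm, within measuring error. The side gap reads 0.6–0.8 mm, but the carton also measures about 1.5 mm short in that picture, so this is probably zero. The carton's angle matches the battens within about 0.5°.
- **Other parts:** the piston, sprocket, grip and carburettor read within a few mm of where they started. The canister and spanner were not measured again. Nothing looks displaced in the last scene picture.

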